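# Shelve the control modules and fill the coil-can lane

### The job

Put the loose stock away. Stand all the control modules upright on the low shelf in one neat straight row, plugs facing the open front, backs up close to the rear lip, starting at the bookend and side by side with less than a centimetre between neighbours (and to the bookend); push all the round coil cans one behind the other through the mouth into the guide lane, upright and completely inside it past the flared lead-in. Leave the radio, the relay and the fuse box where they are.

Things in the scene. Friction and masses are not known exactly. Their poses are not given: they have to be found in the camera images.
- shelf: fixed low grey shelf: deck 116 mm deep (x), 262 long (y), its top 30 mm above the bench. Origin: on the bench under the deck's centre. -x is the open front. Rear steel lip: inner face x = +58, rises 30 mm above the deck. Bookend plate at the -y end: inner face y = -127, x -27 to +58, rises 55 mm above the deck. The +y end is open.
- shelf_lip (a point): middle of the top of the shelf's rear lip (shelf frame x = +60, y = 0, z = 60 mm)
- lane: fixed steel guide lane, no floor. Origin: on the bench, mid-lane. Two rails 30 mm high, 6 thick, 52 apart inside, along x from -85 (mouth) to +85 (end stop). Flared lead-in plates, 30 high, reach 23 mm ahead of the mouth and open to 78 mm. Cross bars over it (81 to 87 mm up) at x = -5, 40, 80: cans enter only at the mouth or just behind it.
- lane_mouth (a point): centre of the lane's mouth where the straight rails begin, on the bench (lane frame x = -85 mm); its x axis points into the lane
- module1: control module: aluminium box 90 (own x) x 52 (own y) x 56 mm high, 0.4 kg, heavy at the bottom, starting upright on the bench; black plug block (36 wide, 36 high) sticks out 12 mm from its -x face; upright lug on top in the middle (50 along x, 10 thick along y, 56 to 86 mm high) to lift it by. Origin: centre of the box's underside. May be absent.
- module2: control module: aluminium box 90 (own x) x 52 (own y) x 56 mm high, 0.4 kg, heavy at the bottom, starting upright on the bench; black plug block (36 wide, 36 high) sticks out 12 mm from its -x face; upright lug on top in the middle (50 along x, 10 thick along y, 56 to 86 mm high) to lift it by. Origin: centre of the box's underside. May be absent.
- module3: control module: aluminium box 90 (own x) x 52 (own y) x 56 mm high, 0.4 kg, heavy at the bottom, starting upright on the bench; black plug block (36 wide, 36 high) sticks out 12 mm from its -x face; upright lug on top in the middle (50 along x, 10 thick along y, 56 to 86 mm high) to lift it by. Origin: centre of the box's underside. May be absent.
- module4: control module: aluminium box 90 (own x) x 52 (own y) x 56 mm high, 0.4 kg, heavy at the bottom, starting upright on the bench; black plug block (36 wide, 36 high) sticks out 12 mm from its -x face; upright lug on top in the middle (50 along x, 10 thick along y, 56 to 86 mm high) to lift it by. Origin: centre of the box's underside. May be absent.
- can1: round coil can, aluminium with a black cap: 46 mm diameter, 72 mm high in all (cap 40 mm diameter, top 6 mm), standing, 0.3 kg. Origin: centre of its underside. May be absent.
- can2: round coil can, aluminium with a black cap: 46 mm diameter, 72 mm high in all (cap 40 mm diameter, top 6 mm), standing, 0.3 kg. Origin: centre of its underside. May be absent.
- can3: round coil can, aluminium with a black cap: 46 mm diameter, 72 mm high in all (cap 40 mm diameter, top 6 mm), standing, 0.3 kg. Origin: centre of its underside. May be absent.
- radio: bystander: car radio, black, 170 x 186 x 56 mm, leave alone; origin centre of underside
- relay: bystander: small black relay block 34 x 34 x 36 mm, leave alone; origin centre of underside
- fusebox: bystander: flat black fuse box 130 x 90 x 47 mm, leave alone; origin centre of underside
Not all that is in view belongs to the job. Leave any orange or pink look-alike of the module3 alone.

How it is judged (in metres and radians):
At the end, for the whole second after the job is handed in: All modules on the deck, upright, plug to the front, square within 0.14 rad, back within 19 mm of the lip, gaps from the bookend on at most 12 mm. All cans upright on the bench between the rails, centre 20 mm or more inside the mouth. All at rest (x of module1 in the frame of shelf between -0.006 and 0.016 m and y of module1 in the frame of shelf between -0.105 and 0.131 m and z of module1 in the frame of shelf between 0.025 and 0.036 m and angle between each of module1, module2, module3, module4, can1, can2, can3's own z axis and vertical below 0.1 rad and angle between the x axis of each of module1, module2, module3, module4 and the x axis of shelf, either way round below 0.14 rad and x of shelf_lip in the frame of module1 above 0.02 m and linear speed of each of module1, module2, module3, module4, can1, can2, can3 below 0.02 m/s and (y of module1 in the frame of shelf below -0.089 m or y of module2 in the frame of module1 between -0.064 and -0.044 m or y of module3 in the frame of module1 between -0.064 and -0.044 m or y of module4 in the frame of module1 between -0.064 and -0.044 m) and x of module2 in the frame of shelf between -0.006 and 0.016 m and y of module2 in the frame of shelf between -0.105 and 0.131 m and z of module2 in the frame of shelf between 0.025 and 0.036 m and x of shelf_lip in the frame of module2 above 0.02 m and (y of module2 in the frame of shelf below -0.089 m or y of module1 in the frame of module2 between -0.064 and -0.044 m or y of module3 in the frame of module2 between -0.064 and -0.044 m or y of module4 in the frame of module2 between -0.064 and -0.044 m) and x of module3 in the frame of shelf between -0.006 and 0.016 m and y of module3 in the frame of shelf between -0.105 and 0.131 m and z of module3 in the frame of shelf between 0.025 and 0.036 m and x of shelf_lip in the frame of module3 above 0.02 m and (y of module3 in the frame of shelf below -0.089 m or y of module1 in the frame of module3 between -0.064 and -0.044 m or y of module2 in the frame of module3 between -0.064 and -0.044 m or y of module4 in the frame of module3 between -0.064 and -0.044 m) and x of module4 in the frame of shelf between -0.006 and 0.016 m and y of module4 in the frame of shelf between -0.105 and 0.131 m and z of module4 in the frame of shelf between 0.025 and 0.036 m and x of shelf_lip in the frame of module4 above 0.02 m and (y of module4 in the frame of shelf below -0.089 m or y of module1 in the frame of module4 between -0.064 and -0.044 m or y of module2 in the frame of module4 between -0.064 and -0.044 m or y of module3 in the frame of module4 between -0.064 and -0.044 m) and x of can1 in the frame of lane between -0.065 and 0.07 m and y of can1 in the frame of lane between -0.012 and 0.012 m and height (world z) of each of can1, can2, can3 below 0.008 m and x of can2 in the frame of lane between -0.065 and 0.07 m and y of can2 in the frame of lane between -0.012 and 0.012 m and x of can3 in the frame of lane between -0.065 and 0.07 m and y of can3 in the frame of lane between -0.012 and 0.012 m); the robot touches nothing.
It fails at once if the radio is disturbed (moved more than 40 mm) (distance of radio from where it was at the start of the episode above 0.04 m).
It fails at once if the relay is disturbed (moved more than 40 mm) (distance of relay from where it was at the start of the episode above 0.04 m).
It fails at once if the fusebox is disturbed (moved more than 40 mm) (distance of fusebox from where it was at the start of the episode above 0.04 m).
Of module1, module2, module3, module4 only 3 to 4 are there at a start; the rules pass over those that are not, and their reading is None.
Of can1, can2, can3 only 2 to 3 are there at a start; the rules pass over those that are not, and their reading is None.
At some moment in a run one of module1, module2, module3, module4 may be knocked a few centimetres aside while the robot is not near it.
It also fails if it takes over 210 s, if anything falls off the work surface, if the arm or the gripper's body presses on something with over 40 N, if the wrist force passes 120 N, or if a joint passes its speed limit or range.

### The arm

A 6-joint arm with a two-finger parallel gripper is mounted at the origin on the work surface. World frame = base frame: x ahead of the robot, y to its left, z up, the work surface at z = 0. Lengths are in mm, angles in rad, forces in N, time in s.
With the tool pointing down it reaches from about 350 to 875 mm from the base axis. Payload 4.2 kg.
Tool frame: the origin (TCP) lies at the very end of the fingers, on their centre line; the grasp point (between the pads) lies 19 mm behind it; z points along the fingers, y is the direction in which the jaws open and shut (so a half turn about z gives the same grasp; the last joint's range is limited). The gripper opens to 85 mm and grips with 20 to 120 N. Pads are 22 mm wide; open, the fingers measure 114 mm over their backs; the gripper's body (76 mm by 85 mm) begins 54 mm behind the grasp point. The pads swing forward as they close: fully open they stand 13 mm farther back than shut.
Start: joints at [-0.935, 0.385, 0.008, 0, -1.194, -0.259], TCP at [229.98, -581.127, 204.912] pointing down, gripper open.
Joint ranges: [-3.14, 3.14], [-1.21, 2.06], [-1.07, 1.41], [-3.16, 2.05], [-2.99, -0.16], [-3.1, 3.1]. Speed limits (rad/s): [2.79, 2.79, 3.14, 3.14, 3.14, 3.14].

### API

Orientations are given as a unit quaternion [x, y, z, w].
In Python, from bench import telemetry, eyes, arm gives the robot as it stands. The module is installed in compiled form; this text tells all that it offers.
- The arm moves only by the tool move_arm, never from a script. Its argument "deltas" is text: rows parted by semicolons, each of 6 numbers parted by spaces: the shift along the tool's x, y, z in cm, then the turn, a rotation vector about the tool's x, y, z in rad. A call has 1 to 12 rows; each row shifts and turns the commanded pose from where the row before left it, along the tool's axes as they then stand; what a row does not reach is not made up. A row lasts 1/8 s, in which the tool goes at most 62.5 mm and 10.7 degrees, less where a joint would pass 70% of its speed; a pose out of reach is approached as far as the arm can. A call is refused whole if a number of a shift passes 6.25 or a number of a turn 0.188, either way. A call with a gripper value outside its range is refused whole. "grip" is the finger opening in cm, from 0 to 8.54, set as the call begins (left out, the last holds). The fingers move at their own pace and stop on an object; the grip force is fixed at half the most. Time passes only in rows, so rows that do not move let the fingers close. It gives the time, the measured TCP pose, the force and the opening at its end, in the units of the state.
- telemetry.read_state(): the state, without advancing time (a new reading comes with each control period).
- eyes.get_image(name): name is "scene" or "top" or "wrist"; returns a dict with "pixels" (384x512x3 uint8, blue, green, red), "range_z" (384x512 float32, mm along the optical axis (not along the pixel's ray), 0 where there is no reading), "fx", "fy", "cx", "cy" (pixels), "dist_coeffs" ([k1, k2, p1, p2, k3] as OpenCV has them; the pictures are not rectified), "origin" and "orientation" of the camera in the world; the wrist camera has in their place "tool_from_camera" (4x4, takes a point from camera to tool coordinates, whose origin is the TCP and whose axes are the flange's). Camera axes: x right, y up, looking along -z (the intrinsics and any distortion apply to the point x, -y, -z); pixel columns grow to the right and rows downward; lengths in mm; the calibration is good to about 2 mm. A picture is of the moment at which its call begins: read the wrist's pose just before it.
- arm.job_done(): hands the job in, once; it reports no verdict.
Trained networks look in a picture, given as the dict that the camera call returned (one of the last four; its "shot" number tells which), for a name from the list of things; names that differ only in an ending like _2 or _b are one class to them, and where a whole thing is asked for, a point or a joint stands for the part that bears it (a point fixed in the world has none). Each returns a list of dicts, best first, with "p" (0 to 1); they miss things now and then, are a little off and sometimes report something else, mostly with a low value. They report only what shows in the picture. A call takes as long as a camera call. They do not tell look-alikes from the thing itself.
- eyes.boxes_of(picture, name): "point" ([x, y, z] in mm, in world coordinates, good to about 4 mm: the middle of the surface that is visible of it).
The state is a dict: "clock": time; "joints": joint angles; "joint_vel": joint speeds; "joint_efforts": joint torques, N m; "position": TCP position; "ee_rot": TCP orientation; "contact_force": force on the tool from outside, world axes, zero at the start; "wrist_torque": the same for the moment, N m; "gripper_width": finger opening in mm.
Only numpy, scipy, OpenCV 4.12 (cv2) and the standard library are available. Lean on these libraries where they do the work, as an engineer would, in place of code of your own. Each camera call takes 0.05 s, during which the arm holds its last target.

## Working session

There is one attempt and no reset: what is moved stays moved. The work goes in short steps, Python scripts to look and compute and a tool call to move; the robot and the scene stay as the last step left them, time stands still between calls to the robot, and variables do not carry over. Pictures are saved under pics/ and viewed, and the job is handed in when it is done.

Besides the shell and the picture viewer there is one more tool, called after ">>>" by a JSON object that holds its "name" and its "arguments", one argument or row to a line. move_arm: Moves the arm, as the interface text tells. Its arguments: {"type":"object","properties":{"deltas":{"type":"string"},"grip":{"type":"number"}},"required":["deltas"]}

```bash
ls; mkdir -p pics; cat > h.py <<'E'
import numpy as np, cv2
from bench import telemetry, eyes, arm
from scipy.spatial.transform import Rotation as R
def cam(n):
    s=telemetry.read_state(); p=eyes.get_image(n)
    if n=="wrist":
        T=np.eye(4);T[:3,:3]=R.from_quat(s["ee_rot"]).as_matrix();T[:3,3]=s["position"]
        p["T"]=T@np.array(p["tool_from_camera"])
    else:
        T=np.eye(4);T[:3,:3]=R.from_quat(p["orientation"]).as_matrix();T[:3,3]=p["origin"];p["T"]=T
    return p
def world(p):
    h,w=p["range_z"].shape
    u,v=np.meshgrid(np.arange(w),np.arange(h))
    K=np.array([[p["fx"],0,p["cx"]],[0,p["fy"],p["cy"]],[0,0,1]])
    q=cv2.undistortPoints(np.stack([u,v],-1).reshape(-1,1,2).astype(np.float32),K,np.array(p["dist_coeffs"])).reshape(h,w,2)
    z=p["range_z"]
    c=np.stack([q[...,0]*z,-q[...,1]*z,-z],-1)
    W=c@p["T"][:3,:3].T+p["T"][:3,3]
    W[z==0]=np.nan
    return W
E
python3 - <<'E'
from h import *
for n in ("scene","top"):
    p=cam(n); cv2.imwrite(f"pics/{n}0.png",p["pixels"]); print(n,p["origin"],p["fx"],p["dist_coeffs"])
    np.save(f"/tmp/{n}.npy",world(p))
    for o in ("module1","can1","radio","relay","fusebox","shelf","lane"):
        for d in eyes.boxes_of(p,o): print(o,round(d["p"],2),np.round(d["point"]))
s=telemetry.read_state(); print(s)
E
```

```text
pics
scene [996.87784576 197.17994901 987.46765574] 361.6972821714627 [-0.01742078  0.          0.          0.          0.        ]
module1 0.97 [435. -98.  54.]
module1 0.9 [ 405. -184.   56.]
module1 0.83 [355. 397.  53.]
module1 0.8 [246. 273.  57.]
module1 0.74 [457.  -6.  56.]
module1 0.64 [411. 191.  54.]
module1 0.22 [348. 265.  63.]
can1 0.61 [ 348. -270.   54.]
can1 0.6 [346. 268.  63.]
radio 0.88 [561. 476.  47.]
radio 0.7 [347. 267.  64.]
relay 0.8 [730.  -0.  39.]
fusebox 0.79 [ 476. -475.   36.]
shelf 0.79 [624. 195.  33.]
shelf 0.16 [411. 194.  53.]
lane 0.65 [ 402. -183.   56.]
lane 0.57 [ 644. -197.   30.]
top [ 236.0228037    28.07975014 1276.91978218] 384.5642083262523 [-0.08495492  0.          0.          0.          0.        ]
module1 0.92 [ 409. -101.   54.]
module1 0.92 [434. -12.  58.]
module1 0.79 [381. 188.  61.]
module1 0.68 [341. 402.  58.]
module1 0.58 [ 378. -182.   54.]
module1 0.58 [214. 267.  54.]
can1 0.73 [ 334. -270.   75.]
can1 0.65 [332. 260.  77.]
can1 0.46 [418. 104.  74.]
radio 0.85 [539. 476.  48.]
radio 0.57 [412. -99.  55.]
relay 0.48 [726.  -6.  39.]
fusebox 0.86 [ 465. -480.   34.]
shelf 0.67 [613. 194.  31.]
shelf 0.24 [420. 105.  74.]
{'clock': 0.8, 'joints': array([-9.35395070e-01,  3.84669026e-01,  7.91510030e-03, -1.48306926e-05,
       -1.19404269e+00, -2.58586465e-01]), 'joint_vel': array([ 0.00074848,  0.00095972, -0.00017539,  0.00030236,  0.00058955,
        0.00050995]), 'joint_efforts': array([ 2.94019374e-04, -3.92031991e+01,  1.88604695e+01,  4.19026181e+00,
       -2.68192416e-04, -5.69777995e-06]), 'position': array([ 229.98160421, -581.11568908,  204.93450987]), 'ee_rot': array([-1.87292033e-01,  9.82304278e-01,  3.11004147e-06,  6.15572201e-06]), 'contact_force': array([-0.35392684, -0.32416113, -0.30642053]), 'wrist_torque': array([-0.03013627,  0.00623628,  0.03998387]), 'gripper_width': 85.30176387310719}
```

View pics/scene0.png

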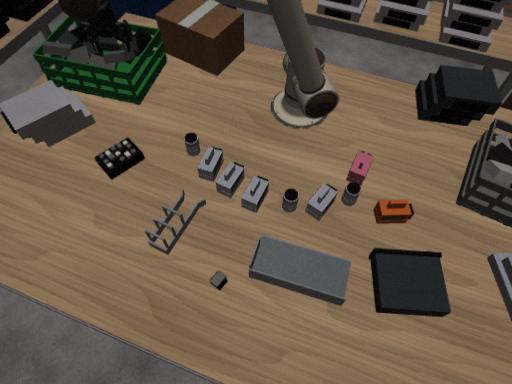

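View pics/top0.png

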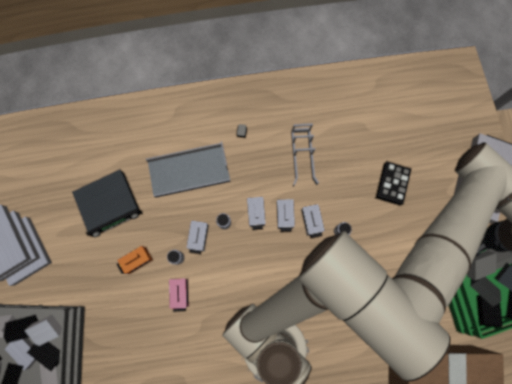

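```bash
python3 - <<'E'
from h import *
W=np.load("/tmp/top.npy"); S=np.load("/tmp/scene.npy")
im=cv2.imread("pics/top0.png")
im2=cv2.resize(im[100:320,110:430],None,fx=2.5,fy=2.5,interpolation=cv2.INTER_CUBIC); cv2.imwrite("pics/topc.png",im2)
im=cv2.imread("pics/scene0.png")
im2=cv2.resize(im[120:310,130:430],None,fx=2.6,fy=2.6,interpolation=cv2.INTER_CUBIC); cv2.imwrite("pics/scenec.png",im2)
for nm,A in(("top",W),("scene",S)):
    m=((A[...,2]>46)&(A[...,2]<100)&(A[...,0]>150)&(A[...,0]<800)&(abs(A[...,1])<450)).astype(np.uint8)
    n,l,st,c=cv2.connectedComponentsWithStats(m,connectivity=4)
    print(nm,"bench z",np.nanmedian(A[...,2]))
    for i in range(1,n):
        if st[i,4]<40 or st[i,4]>1500: continue
        P=A[l==i]; r=cv2.minAreaRect(P[:,:2].astype(np.float32))
        print(np.round(c[i]),st[i,4],np.round(r[0]),np.round(r[1]),round(r[2]),"z",np.round(np.percentile(P[:,2],[10,50,98])))
E
```

```text
top bench z 0.48044304180245945
[303. 125.] 67 [ 695. -207.] [64. 10.] 86 z [61. 85. 92.]
[303. 137.] 65 [ 656. -203.] [64.  9.] 85 z [58. 85. 91.]
[190. 152.] 233 [671. 184.] [275.  82.] 75 z [49. 59. 87.]
[304. 150.] 62 [ 610. -199.] [65.  8.] 86 z [58. 85. 91.]
[121. 197.] 821 [560. 433.] [166.  87.] 18 z [47. 50. 58.]
[256. 212.] 485 [434.  -9.] [ 54. 102.] 86 z [52. 56. 87.]
[285. 213.] 472 [ 413. -102.] [ 52. 101.] 80 z [52. 56. 88.]
[313. 219.] 481 [ 381. -188.] [96. 55.] 2 z [52. 56. 87.]
[222. 220.] 173 [425. 101.] [44. 44.] 80 z [63. 70. 76.]
[197. 236.] 476 [387. 189.] [54. 97.] 74 z [52. 56. 87.]
[344. 228.] 144 [ 339. -279.] [46. 37.] 68 z [65. 71. 76.]
[133. 260.] 480 [344. 404.] [55. 96.] 24 z [52. 56. 88.]
[174. 257.] 185 [332. 267.] [44. 44.] 83 z [63. 70. 76.]
[177. 293.] 530 [219. 272.] [54. 95.] 83 z [52. 56. 88.]
scene bench z 0.6391240108821421
[191. 140.] 171 [ 340. -276.] [43. 45.] 9 z [52. 69. 74.]
[210. 160.] 397 [ 384. -185.] [99. 53.] 3 z [52. 56. 87.]
[361. 164.] 398 [220. 275.] [ 53. 102.] 85 z [52. 55. 87.]
[230. 176.] 430 [ 416. -100.] [ 54. 101.] 82 z [52. 55. 86.]
[255. 191.] 463 [439.  -8.] [54. 99.] 85 z [52. 55. 86.]
[352. 190.] 204 [339. 270.] [43. 43.] 27 z [55. 70. 74.]
[322. 198.] 480 [388. 192.] [ 54. 103.] 73 z [52. 55. 86.]
[291. 197.] 206 [429. 100.] [46. 43.] 70 z [56. 70. 74.]
[395. 207.] 524 [344. 406.] [ 56. 101.] 22 z [52. 57. 89.]
[172. 211.] 95 [ 610. -199.] [64.  8.] 85 z [53. 84. 90.]
[163. 224.] 96 [ 655. -203.] [67.  7.] 85 z [57. 85. 90.]
[155. 235.] 94 [ 694. -207.] [66.  7.] 85 z [57. 86. 89.]
[287. 277.] 436 [673. 185.] [275.  83.] 75 z [49. 60. 87.]
[388. 274.] 1267 [563. 434.] [164.  84.] 19 z [48. 51. 58.]
```

View pics/topc.png

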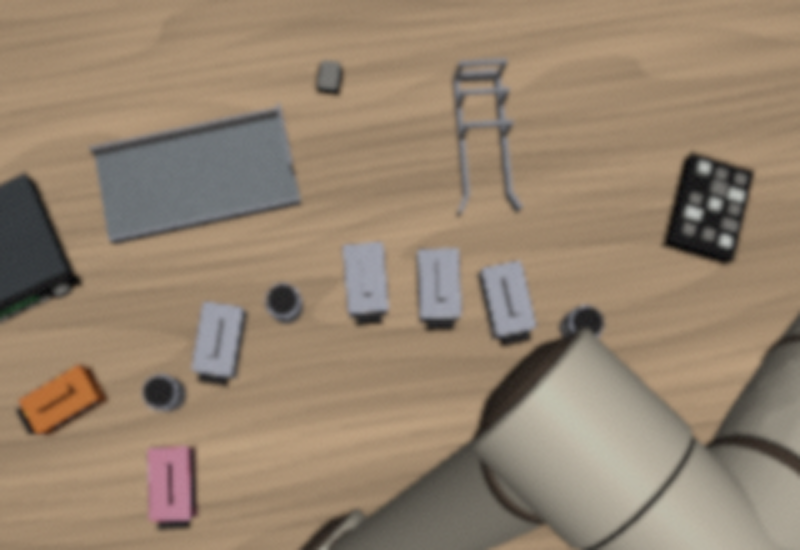

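View pics/scenec.png

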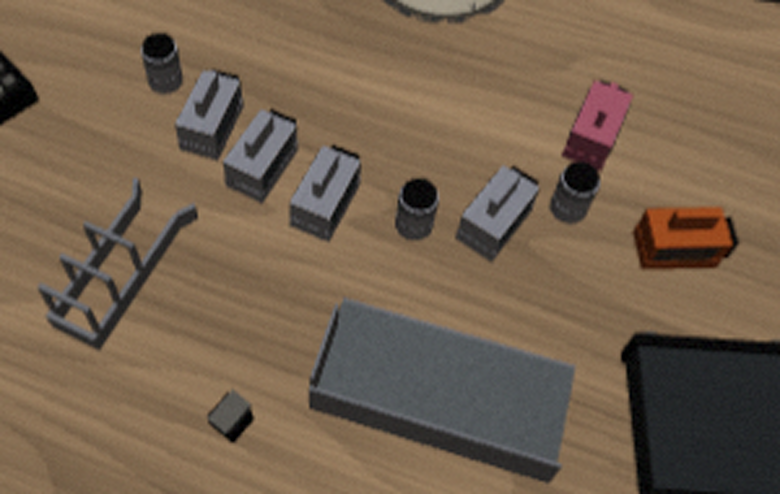

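```bash
cat >> h.py <<'E'
def rows(tgt,yaw=None,step=50,st=None,maxr=12):
    """yaw: world angle(deg) of tool y axis; straight interpolation"""
    s=telemetry.read_state(); P=np.array(s["position"]); M=R.from_quat(s["ee_rot"])
    y=M.as_matrix()[:,1]; y0=np.degrees(np.arctan2(y[1],y[0]))
    if yaw is None: yaw=y0
    # target orientation with exact down
    def ori(a):
        a=np.radians(a); yv=np.array([np.cos(a),np.sin(a),0]); z=np.array([0,0,-1.]); return R.from_matrix(np.stack([np.cross(yv,z),yv,z],1))
    d=(yaw-y0+180)%360-180
    tgt=np.array(tgt,float)
    n=max(int(np.ceil(np.linalg.norm(tgt-P)/step)),int(np.ceil(np.radians(abs(d))/.18)),1)
    out=[]
    for i in range(1,n+1):
        pt=P+(tgt-P)*1.0/(n-i+1); Mt=ori(yaw-d*(n-i)/n)
        sh=np.round(M.inv().apply(pt-P)/10,2); rv=np.round((M.inv()*Mt).as_rotvec(),3)
        out.append(" ".join(f"{v+0:g}" for v in np.r_[sh,rv]))
        P=P+M.apply(sh*10); M=M*R.from_rotvec(rv)
    print("at",np.round(s["position"],1),"yaw %.1f"%y0,"t %.1f"%s["clock"],"F",np.round(s["contact_force"],1),"w %.1f"%s["gripper_width"])
    for k in range(0,len(out),12): print("; ".join(out[k:k+12]))
E
python3 - <<'E'
from h import *
rows([400,-130,360],90)
W=np.load("/tmp/top.npy"); S=np.load("/tmp/scene.npy")
for A in (W,S):
    Q=A.reshape(-1,3);Q=Q[~np.isnan(Q[:,2])]
    q=Q[(Q[:,0]>500)&(Q[:,0]<740)&(Q[:,1]>20)&(Q[:,1]<350)]
    d=q[(q[:,2]>26)&(q[:,2]<34)]; r=cv2.minAreaRect(d[:,:2].astype(np.float32)); print("deck",np.round(r[0]),np.round(r[1]),round(r[2],1),np.round(cv2.boxPoints(r)).tolist())
    l=q[(q[:,2]>56)&(q[:,2]<62)]
    b=q[(q[:,2]>66)&(q[:,2]<95)]
    for n,p in(("lip",l),("bookend",b)):
        v=cv2.fitLine(p[:,:2].astype(np.float32),cv2.DIST_HUBER,0,.01,.01).ravel(); print(n,len(p),np.round(v,3),np.degrees(np.arctan2(v[1],v[0])).round(1),np.round(p.min(0)),np.round(p.max(0)))
E
```

```text
at [ 230.  -581.1  204.9] yaw 111.6 t 0.8 F [-0.4 -0.3 -0.3] w 85.3
-2.95 3.24 -1.41 0 0 0.034; -2.83 3.34 -1.41 0 0 0.035; -2.72 3.44 -1.41 0 0 0.034; -2.6 3.53 -1.41 0 0 0.034; -2.47 3.62 -1.41 0 0 0.034; -2.35 3.7 -1.41 0 0 0.035; -2.22 3.78 -1.41 0 0 0.034; -2.09 3.85 -1.41 0 0 0.034; -1.96 3.92 -1.41 0 0 0.034; -1.82 3.99 -1.41 0 0 0.035; -1.68 4.05 -1.41 0 0 0.034
deck [614. 194.] [124. 262.] 3.2 [[544.0, 321.0], [559.0, 60.0], [683.0, 67.0], [668.0, 328.0]]
lip 98 [ 5.20000e-02 -9.99000e-01  6.74226e+02  2.04026e+02] -87.0 [597.  64.  56.] [684. 327.  62.]
bookend 35 [9.98000e-01 6.20000e-02 6.36748e+02 6.62820e+01] 3.6 [597.  62.  72.] [680.  71.  88.]
deck [615. 194.] [126. 262.] 3.4 [[545.0, 321.0], [560.0, 60.0], [686.0, 67.0], [671.0, 329.0]]
lip 189 [ 5.40000e-02 -9.99000e-01  6.75425e+02  2.04179e+02] -86.9 [602.  66.  56.] [685. 327.  62.]
bookend 73 [9.98000e-01 5.60000e-02 6.42739e+02 6.70400e+01] 3.2 [597.  62.  66.] [681. 269.  90.]
```

>>> {"name": "move_arm", "arguments": {
  "deltas": "-2.95 3.24 -1.41 0 0 0.034; -2.83 3.34 -1.41 0 0 0.035; -2.72 3.44 -1.41 0 0 0.034; -2.6 3.53 -1.41 0 0 0.034; -2.47 3.62 -1.41 0 0 0.034; -2.35 3.7 -1.41 0 0 0.035; -2.22 3.78 -1.41 0 0 0.034; -2.09 3.85 -1.41 0 0 0.034; -1.96 3.92 -1.41 0 0 0.034; -1.82 3.99 -1.41 0 0 0.035; -1.68 4.05 -1.41 0 0 0.034; 0 0 0 0 0 0",
  "grip": 8.5
}}

```text
clock: 2.3
position: [401.1, -128.0, 361.2]
ee_rot: [-0.002, 1.0, 0.0, 0.001]
contact_force: [-0.4, 0.1, 0.0]
gripper_width: 85.1
```

```bash
cat >> h.py <<'E'
def comps(A,lo=46,hi=100,mn=40,mx=99999):
    m=((A[...,2]>lo)&(A[...,2]<hi)).astype(np.uint8)
    n,l,st,c=cv2.connectedComponentsWithStats(m,connectivity=4)
    for i in range(1,n):
        if st[i,4]<mn or st[i,4]>mx: continue
        P=A[l==i]; r=cv2.minAreaRect(P[:,:2].astype(np.float32))
        print("pix",np.round(c[i]),st[i,4],"ctr",np.round(r[0],1),np.round(r[1]),round(r[2],1),"z",np.round(np.percentile(P[:,2],[10,50,98])), "box",st[i,:4])
def mods(A):
    """lug-based: z>66 points; top-based rect z 50..62"""
    comps(A,48,62,300); print("lugs"); comps(A,70,95,100)
E
python3 - <<'E'
from h import *
p=cam("wrist"); cv2.imwrite("pics/w1.png",p["pixels"]); A=world(p); np.save("/tmp/w1.npy",A); print(telemetry.read_state()["position"],telemetry.read_state()["clock"]); mods(A)
E
```

```text
[ 400.32297949 -128.96453147  360.46638079] 2.35
pix [219. 129.] 1841 ctr [ 385.7 -188.3] [90. 54.] 2.4 z [55. 56. 58.] box [199  99  40  62]
pix [466. 134.] 1627 ctr [391.5 187.8] [53. 89.] 72.2 z [54. 56. 60.] box [440 103  61  66]
pix [275. 151.] 1743 ctr [ 418.8 -103.3] [54. 90.] 82.8 z [55. 56. 58.] box [255 121  42  63]
pix [334. 165.] 1603 ctr [440.4 -10.2] [54. 90.] 85.8 z [54. 56. 58.] box [314 137  43  59]
pix [467. 296.] 566 ctr [673.5 240.9] [  6. 166.] 3.0 z [50. 56. 61.] box [418 291  94  10]
lugs
pix [151.  97.] 658 ctr [ 338.1 -278.4] [36. 39.] 0.1 z [71. 72. 74.] box [137  84  29  28]
pix [216. 133.] 314 ctr [ 385.3 -188. ] [50. 10.] 2.3 z [79. 86. 88.] box [211 115  11  37]
pix [481. 138.] 519 ctr [392. 189.] [13. 49.] 72.4 z [73. 85. 88.] box [466 121  31  36]
pix [276. 156.] 279 ctr [ 419.  -103.5] [10. 50.] 82.9 z [83. 86. 88.] box [270 139  13  36]
pix [412. 161.] 562 ctr [425.9  99.5] [40. 38.] 87.3 z [71. 72. 74.] box [398 148  29  26]
pix [339. 171.] 341 ctr [440.7 -10.2] [11. 50.] 86.0 z [76. 86. 88.] box [332 154  15  36]
pix [214. 273.] 242 ctr [ 610.8 -199.4] [64.  8.] 84.0 z [79. 86. 89.] box [194 266  41  12]
pix [213. 296.] 241 ctr [ 655.4 -203.5] [64.  8.] 84.2 z [78. 86. 88.] box [193 289  40  13]
pix [211. 316.] 232 ctr [ 695.6 -207.2] [64.  9.] 85.7 z [79. 86. 89.] box [193 309  38  13]
```

View pics/w1.png

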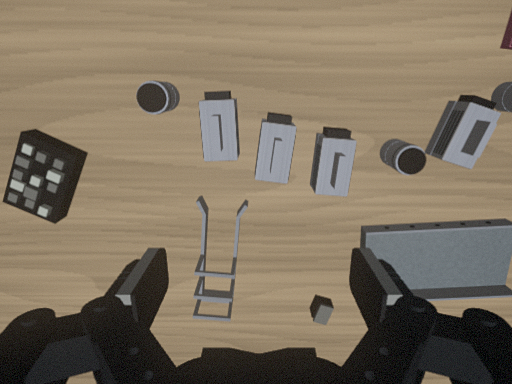

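```bash
python3 - <<'E'
from h import *
A=np.load("/tmp/w1.npy"); Q=A.reshape(-1,3);Q=Q[~np.isnan(Q[:,2])]
q=Q[(Q[:,0]>500)&(Q[:,0]<740)&(Q[:,1]>20)&(Q[:,1]<350)]
th=np.radians(3.1);o=np.array([613,194.]);c,s=np.cos(th),np.sin(th)
L=(q[:,:2]-o)@np.array([[c,-s],[s,c]])
for nm,m in (("deck",(q[:,2]>26)&(q[:,2]<33)),("lip",(q[:,2]>50)&(q[:,2]<63)&(L[:,1]>-115)),("bk",(q[:,2]>65))):
    print(nm,m.sum(),np.percentile(L[m],[0.5,2,50,98,99.5],axis=0).round(1).T.tolist(), q[m][:,2].max())
d=L[(q[:,2]>26)&(q[:,2]<33)]
for lo in range(-120,100,40):
    k=d[(d[:,1]>lo)&(d[:,1]<lo+40)]
    if len(k)>20: print(lo,np.percentile(k[:,0],[1,99]).round(1))
rows([441,-10,110],86)
E
```

```text
deck 7635 [[-59.2, -58.4, -8.5, 60.0, 61.7], [-129.4, -117.9, 15.7, 123.1, 128.0]] 32.989444629136074
lip 491 [[59.9, 60.1, 61.8, 65.3, 65.6], [-36.5, -30.4, 43.8, 118.8, 122.2]] 62.84579508929414Traceback (most recent call last):
  File "<stdin>", line 7, in <module>
    return _quantile_unchecked(
        a, q, axis, out, overwrite_input, method, keepdims, weights)
    return _ureduce(a,
                    func=_quantile_ureduce_func,
    ...<5 lines>...
                    overwrite_input=overwrite_input,
                    method=method)
    r = func(a, **kwargs)
    result = _quantile(arr,
                       quantiles=q,
    ...<2 lines>...
                       out=out,
                       weights=wgt)
    slices_having_nans = np.isnan(arr[-1, ...])
                                  ~~~^^^^^^^^^
IndexError: index -1 is out of bounds for axis 0 with size 0
```

```bash
python3 - <<'E'
from h import *
rows([440.6,-10.2,62],86)
E
```

```text
at [ 400.3 -129.   360.5] yaw 90.2 t 2.4 F [ 0.3 -0.6 -0.4] w 84.8
-0.58 1.69 4.26 0 0.001 0.01; -0.56 1.7 4.26 0 0 0.011; -0.54 1.71 4.27 0 0 0.01; -0.53 1.71 4.26 0 0 0.01; -0.51 1.72 4.27 0 0 0.011; -0.49 1.72 4.26 0 0 0.01; -0.47 1.73 4.27 0 0 0.011
```

>>> {"name": "move_arm", "arguments": {
  "deltas": "-0.9 3 4.6 0 0 0.018; -0.9 3 4.6 0 0 0.018; -0.95 3 4.6 0 0 0.018; -0.95 2.98 4.6 0 0 0.019; 0 0 4.6 0 0 0; 0 0 4.6 0 0 0; 0 0 2.25 0 0 0; 0 0 0 0 0 0",
  "grip": 6
}}

```text
clock: 3.35
position: [438.5, -12.8, 59.9]
ee_rot: [0.037, 0.999, -0.001, -0.003]
contact_force: [-0.2, -0.0, -0.1]
gripper_width: 59.8
```

```bash
python3 - <<'E'
from h import *
rows([440.6,-10.2,62],86)
E
```

```text
at [438.5 -12.8  59.9] yaw 85.7 t 3.4 F [-0.2 -0.  -0.1] w 59.8
-0.19 0.27 -0.21 -0.002 -0.005 -0.005
```

>>> {"name": "move_arm", "arguments": {
  "deltas": "-0.15 0.15 -0.2 0 0 0; 0 0 0 0 0 0; 0 0 0 0 0 0; 0 0 0 0 0 0",
  "grip": 0
}}

```text
clock: 3.85
position: [442.0, -9.8, 64.0]
ee_rot: [0.037, 0.999, 0.0, 0.001]
contact_force: [0.4, -0.5, 0.2]
gripper_width: -0.1
```

>>> {"name": "move_arm", "arguments": {
  "deltas": "0 0 0 0 0 0; 0 0 -3 0 0 0; 0 0 -4 0 0 0; 0 0 -4 0 0 0; 0 0 -2 0 0 0; 0 0 0 0 0 0"
}}

```text
clock: 4.6
position: [442.7, -9.5, 194.9]
ee_rot: [0.037, 0.999, 0.001, 0.002]
contact_force: [-0.3, 0.1, -0.7]
gripper_width: -0.3
```

```bash
cat >> h.py <<'E'
TH=3.1; O=np.array([613.,194.])
def sh(x,y):
    t=np.radians(TH); return O+[x*np.cos(t)-y*np.sin(t), x*np.sin(t)+y*np.cos(t)]
E
python3 - <<'E'
from h import *
p=cam("wrist"); cv2.imwrite("pics/w2.png",p["pixels"])
print(sh(7,-97)); rows([*sh(7,-97),200],93.1)
E
```

```text
[625.23540155  97.52049467]
at [441.6  -9.7 193.5] yaw 85.8 t 4.7 F [-0.6 -0.3  0.2] w 0.2
-3.5 2.41 -0.13 0.001 0.001 -0.025; -3.57 2.32 -0.13 0 0 -0.026; -3.62 2.23 -0.13 0 -0.001 -0.025; -3.68 2.13 -0.13 0 0 -0.026; -3.73 2.04 -0.13 0 0 -0.025
```

View pics/w2.png

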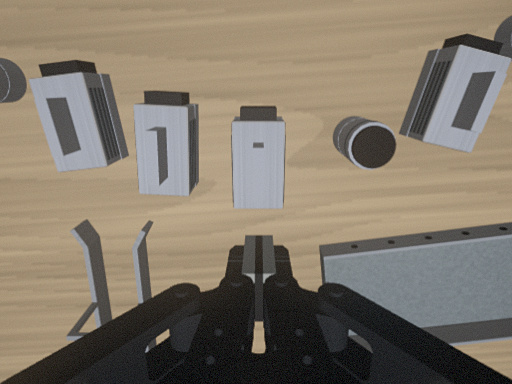

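```bash
python3 - <<'E'
from h import *
p=cam("wrist"); A=world(p); np.save("/tmp/w2.npy",A); mods(A)
cv2.imwrite("pics/w2c.png",cv2.resize(p["pixels"][80:230,190:330],None,fx=4,fy=4))
print(p["tool_from_camera"])
E
```

```text
pix [459.  98.] 4138 ctr [391.4 188.3] [54. 90.] 72.4 z [54. 56. 60.] box [421  47  91 107]
pix [ 76. 121.] 3910 ctr [ 386.  -187.4] [89. 54.] 2.3 z [54. 56. 60.] box [ 29  74  82 100]
pix [165. 149.] 3872 ctr [ 418.8 -103.1] [54. 91.] 82.4 z [55. 56. 58.] box [133 105  59  93]
pix [258. 164.] 4048 ctr [440.9 -10. ] [54. 90.] 85.8 z [55. 56. 58.] box [231 122  55  89]
pix [480. 340.] 694 ctr [673.9 240.9] [ 6. 83.] 3.3 z [50. 56. 61.] box [442 332  70  17]
lugs
pix [484. 103.] 1471 ctr [392.4 189.1] [12. 50.] 72.7 z [73. 85. 87.] box [459  73  49  63]
pix [ 54. 128.] 1276 ctr [ 386.  -187.5] [49. 12.] 1.9 z [73. 85. 88.] box [ 34 100  39  59]
pix [375. 148.] 1465 ctr [426.3  99.1] [40. 39.] 6.2 z [71. 72. 74.] box [353 127  44  43]
pix [154. 158.] 939 ctr [ 419.1 -103.2] [11. 50.] 83.0 z [75. 86. 88.] box [145 130  20  58]
pix [258. 174.] 629 ctr [440.9 -10. ] [10. 50.] 85.7 z [85. 86. 88.] box [253 146  12  57]
pix [ 74. 335.] 155 ctr [ 608.6 -223.2] [ 7. 17.] 2.9 z [73. 83. 88.] box [ 66 327  18  17]
[[ 1.05147604e-04  9.52412028e-01  3.04813577e-01  7.65503448e+01]
 [ 9.99999684e-01 -3.40237725e-04  7.18140354e-04 -1.06065462e-01]
 [ 7.87674590e-04  3.04813406e-01 -9.52411763e-01 -1.69318633e+02]
 [ 0.00000000e+00  0.00000000e+00  0.00000000e+00  1.00000000e+00]]
```

View pics/w2c.png

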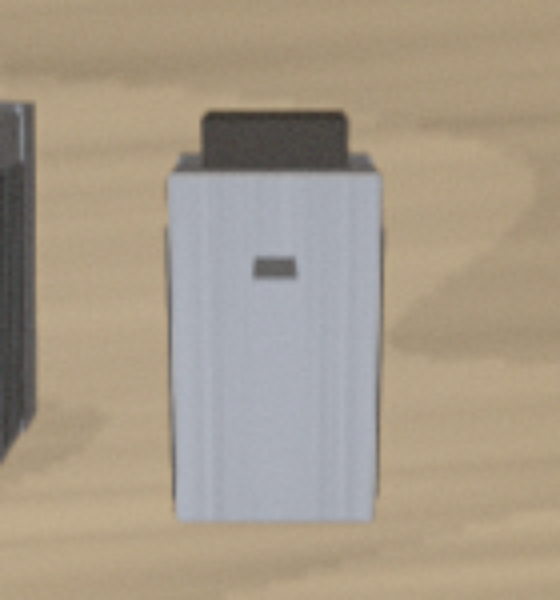

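```bash
python3 - <<'E'
from h import *
p=cam("wrist"); s=telemetry.read_state(); A=world(p)
T=np.eye(4);T[:3,:3]=R.from_quat(s["ee_rot"]).as_matrix();T[:3,3]=s["position"]
Ti=np.linalg.inv(T)
for r in (230,234,238,242,248,255,265,280,300,330):
  for c in (246,258,270):
    q=A[r,c]; print(r,c,p["range_z"][r,c].round(),(Ti[:3,:3]@q+Ti[:3,3]).round(1))
print(s)
E
```

```text
230 246 396.0 [-92.3 -15.7 192. ]
230 258 394.0 [-91.3  -0.7 190. ]
230 270 397.0 [-92.6  14.4 192.8]
234 246 398.0 [-98.  -15.8 192.6]
234 258 399.0 [-98.2  -0.7 193. ]
234 270 398.0 [-97.9  14.4 192.3]
238 246 150.0 [  9.2  -5.9 -34.2]
238 258 149.0 [  9.2  -0.3 -34.3]
238 270 148.0 [  9.9   5.3 -35.7]
242 246 145.0 [  9.7  -5.8 -39.2]
242 258 144.0 [  9.8  -0.3 -39.5]
242 270 145.0 [  9.5   5.2 -39. ]
248 246 139.0 [  9.8  -5.5 -45.1]
248 258 139.0 [  9.7  -0.3 -45. ]
248 270 140.0 [  9.1   5.1 -43.8]
255 246 134.0 [  9.4  -5.3 -50.6]
255 258 133.0 [  9.8  -0.3 -51.3]
255 270 134.0 [  9.3   4.8 -50.5]
265 246 127.0 [  9.1  -5.1 -58. ]
265 258 125.0 [ 10.2  -0.2 -59.9]
265 270 127.0 [  8.9   4.6 -57.8]
280 246 113.0 [ 11.1  -4.5 -71.5]
280 258 121.0 [  6.5  -0.2 -64.6]
280 270 116.0 [  9.8   4.2 -69.5]
300 246 103.0 [ 11.1  -4.1 -82.8]
300 258 124.0 [ -2.7  -0.2 -64.4]
300 270 104.0 [ 10.4   3.7 -81.8]
330 246 95.0 [  7.1  -3.8 -91.7]
330 258 443.0 [-245.3   -0.7  191.8]
330 270 98.0 [  5.2   3.5 -89.5]
{'clock': 4.75, 'joints': array([ 3.47662318e-01,  7.90030024e-02, -4.34715727e-01, -5.28344189e-04,
       -1.05950045e+00, -1.99162715e+00]), 'joint_vel': array([-0.00035065,  0.00836581, -0.00450285,  0.00435151, -0.00173341,
       -0.00086737]), 'joint_efforts': array([ 9.70492634e-03, -2.24997604e+01,  1.79636514e+01,  3.97744909e+00,
        5.36279360e-03,  4.82632686e-05]), 'position': array([440.90808334, -10.03311562, 192.28477851]), 'ee_rot': array([ 3.67055177e-02,  9.99325365e-01, -2.40673038e-04, -1.20939334e-03]), 'contact_force': array([-1.2044382 , -0.71124244, -0.98521923]), 'wrist_torque': array([-0.01846788,  0.00345856,  0.06861465]), 'gripper_width': -0.030225490611704944}
```

The render shows the finger ends about 34 mm short of the reported TCP, which explains the empty grip. I'll go 34 mm lower, checking force.

>>> {"name": "move_arm", "arguments": {
  "deltas": "0 0 5 0 0 0; 0 0 5 0 0 0; 0 0 3 0 0 0; 0 0 1.5 0 0 0; 0 0 1 0 0 0; 0 0 0.7 0 0 0; 0 0 0 0 0 0",
  "grip": 4.5
}}

```text
clock: 5.62
position: [441.6, -9.9, 31.2]
ee_rot: [0.037, 0.999, -0.0, -0.0]
contact_force: [-0.3, -0.8, 0.0]
gripper_width: 44.9
```

>>> {"name": "move_arm", "arguments": {
  "deltas": "0 0 0 0 0 0; 0 0 0 0 0 0; 0 0 0 0 0 0; 0 0 0 0 0 0",
  "grip": 0
}}

```text
clock: 6.12
position: [442.3, -9.8, 32.2]
ee_rot: [0.036, 0.999, 0.0, 0.001]
contact_force: [-0.1, -0.1, 5.8]
gripper_width: 9.2
```

>>> {"name": "move_arm", "arguments": {
  "deltas": "0 0 -3 0 0 0; 0 0 -5 0 0 0; 0 0 -4 0 0 0; 0 0 0 0 0 0"
}}

```text
clock: 6.62
position: [443.3, -9.2, 153.8]
ee_rot: [0.037, 0.999, 0.001, 0.003]
contact_force: [0.0, 0.5, -5.7]
gripper_width: 8.9
```

```bash

python3 - <<'E'
from h import *
p=cam("wrist"); cv2.imwrite("pics/w3.png",p["pixels"])
rows([*sh(7,-97),150],93.1)
E
```

```text
at [441.4  -9.6 151.5] yaw 85.8 t 6.7 F [-0.8 -0.5 -4.4] w 9.5
-3.51 2.41 0.04 0.002 0.001 -0.026; -3.57 2.32 0.03 0 0 -0.025; -3.63 2.23 0.03 0 0 -0.026; -3.68 2.13 0.03 0 0 -0.026; -3.74 2.03 0.02 0 0 -0.025
```

View pics/w3.png

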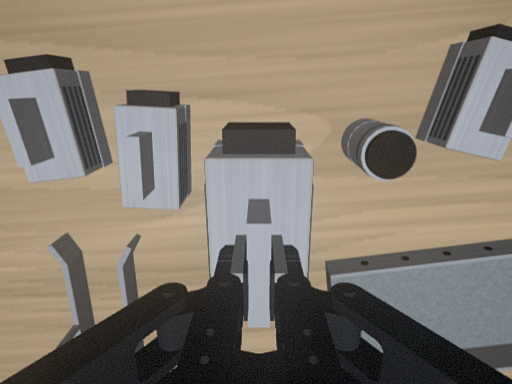

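>>> {"name": "move_arm", "arguments": {
  "deltas": "-3.5 2.4 0 0 0 -0.026; -3.55 2.3 0 0 0 -0.025; -3.6 2.25 0 0 0 -0.026; -3.7 2.15 0 0 0 -0.025; -3.75 2 0 0 0 -0.026; 0 0 0 0 0 0; 0 0 0 0 0 0; 0 0 0 0 0 0"
}}

```text
clock: 7.68
position: [623.9, 96.6, 150.3]
ee_rot: [-0.027, 1.0, -0.0, -0.001]
contact_force: [-0.5, 0.5, -3.7]
gripper_width: 8.9
```

```bash

python3 - <<'E'
from h import *
p=cam("wrist"); cv2.imwrite("pics/w4.png",p["pixels"])
A=world(p); np.save("/tmp/w4.npy",A); comps(A,36,62,200); comps(A,65,100,60)
rows([*sh(7,-97),75],93.1)
E
```

```text
pix [406. 238.] 2940 ctr [673.9 237. ] [  6. 183.] 3.4 z [40. 53. 61.] box [310 230 200  17]
pix [154. 271.] 498 ctr [730.2  -5.4] [26. 40.] 72.1 z [36. 37. 38.] box [139 254  33  35]
at [624.3  96.6 151. ] yaw 93.1 t 7.7 F [-0.2 -0.2 -3. ] w 9.0
-0.06 0.04 3.8 0 -0.001 0; -0.05 0.05 3.8 0 0 0
```

View pics/w4.png

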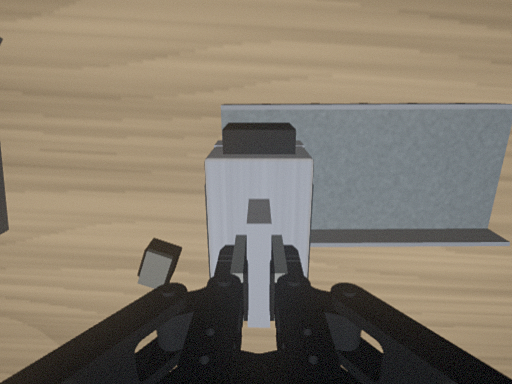

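```bash

python3 - <<'E'
from h import *
A=np.load("/tmp/w4.npy"); Q=A.reshape(-1,3);Q=Q[~np.isnan(Q[:,2])]
q=Q[(Q[:,0]>500)&(Q[:,0]<740)&(Q[:,1]>135)&(Q[:,1]<350)]
th=np.radians(3.3);o=np.array([614.3,194.]);c,s=np.cos(th),np.sin(th)
L=(q[:,:2]-o)@np.array([[c,-s],[s,c]])
d=(q[:,2]>28)&(q[:,2]<31.5)
for lo in range(-20,120,35):
    k=d&(L[:,1]>lo)&(L[:,1]<lo+35); l=(q[:,2]>57)&(L[:,1]>lo)&(L[:,1]<lo+35)
    print(lo,np.percentile(L[k,0],[0.5,99.5]).round(1), np.percentile(L[l,0],[1,50,99]).round(1))
for lo in range(-50,50,25):
    k=d&(L[:,0]>lo)&(L[:,0]<lo+25); print(np.percentile(L[k,1],[99.5]))
E
```

```text
-20 [-59.6  60. ] [59.6 61.6 64.7]
15 [-58.7  60. ] [59.6 61.  63.9]
50 [-58.7  60. ] [59.6 61.2 63.9]
85 [-59.4  59.9] [59.6 61.3 63.9]
[128.80393175]
[129.04119765]
[128.96823884]
[129.08054856]
```

```bash
sed -i 's/^TH=.*/TH=3.3; O=np.array([614.6,193.6])/' h.py
python3 - <<'E'
from h import *
print(sh(6,-96)); rows([*sh(6,-96),64],93.3)
E
```

```text
[626.11619749  98.10456977]
at [624.3  96.6 151. ] yaw 93.1 t 7.7 F [-0.2 -0.2 -3. ] w 9.0
-0.1 0.07 4.35 0 -0.001 -0.002; -0.1 0.07 4.35 0 0 -0.001
```

>>> {"name": "move_arm", "arguments": {
  "deltas": "-0.2 0.14 3.5 0 0 -0.003; 0 0 3 0 0 0; 0 0 1.5 0 0 0; 0 0 0.5 0 0 0; 0 0 0 0 0 0; 0 0 0 0 0 0"
}}

```text
clock: 8.48
position: [628.1, 99.0, 67.9]
ee_rot: [-0.029, 1.0, 0.0, 0.001]
contact_force: [0.5, -0.5, -3.3]
gripper_width: 8.8
```

```bash

python3 - <<'E'
from h import *
rows([*sh(6,-96),61],93.3)
E
```

```text
at [628.1  99.   67.9] yaw 93.3 t 8.5 F [ 0.5 -0.5 -3.3] w 8.8
0.21 -0.08 0.69 0.001 0.003 0
```

>>> {"name": "move_arm", "arguments": {
  "deltas": "0.1 0 0.5 0 0 0; 0 0 0.2 0 0 0; 0 0 0 0 0 0; 0 0 0 0 0 0"
}}

```text
clock: 8.98
position: [627.5, 99.0, 62.3]
ee_rot: [-0.029, 1.0, 0.0, 0.002]
contact_force: [-1.4, 1.3, 6.2]
gripper_width: 8.9
```

>>> {"name": "move_arm", "arguments": {
  "deltas": "0 0 0 0 0 0; 0 0 0 0 0 0; 0 0 0 0 0 0; 0 0 -4 0 0 0; 0 0 -5 0 0 0; 0 0 -5 0 0 0; 0 0 0 0 0 0",
  "grip": 4
}}

```text
clock: 9.85
position: [629.0, 99.3, 205.0]
ee_rot: [-0.029, 1.0, 0.001, 0.005]
contact_force: [-1.0, -0.1, 0.3]
gripper_width: 40.0
```

```bash

python3 - <<'E'
from h import *
for n in ("top","scene"):
    p=cam(n); A=world(p); comps(A,80,95,20,800); comps(A,100,125,10,800)
p=cam("scene"); cv2.imwrite("pics/s1.png",cv2.resize(p["pixels"][120:310,130:430],None,fx=2.6,fy=2.6))
rows([419,-103.2,150],82.8)
E
```

```text
pix [303. 124.] 46 ctr [ 696.2 -207.3] [64.  9.] 83.2 z [83. 87. 90.] box [293 123  20   4]
pix [303. 136.] 46 ctr [ 655.1 -202.6] [63.  8.] 83.0 z [84. 87. 91.] box [294 135  20   3]
pix [223. 153.] 33 ctr [638.4  66.4] [86.  4.] 3.4 z [82. 85. 88.] box [220 141   7  25]
pix [214. 159.] 368 ctr [624.   99.3] [93. 52.] 2.9 z [82. 86. 91.] box [205 144  19  30]
pix [304. 149.] 45 ctr [ 610.  -197.7] [62.  7.] 85.3 z [84. 87. 92.] box [295 148  20   3]
pix [484. 202.] 223 ctr [ 351.8 -742.4] [151.  29.] 59.7 z [83. 92. 95.] box [460 188  46  24]
pix [286. 211.] 51 ctr [ 417.4 -101.3] [10. 48.] 80.9 z [83. 86. 90.] box [284 204   4  16]
pix [314. 217.] 59 ctr [ 384.8 -187.2] [50. 10.] 2.5 z [83. 86. 92.] box [311 210   7  16]
pix [453. 284.] 171 ctr [ 112.9 -578.1] [199.  10.] 5.8 z [82. 89. 95.] box [442 252  23  64]
pix [130. 258.] 61 ctr [345.8 399. ] [11. 52.] 21.6 z [82. 86. 91.] box [123 253  15  12]
pix [ 71. 345.] 228 ctr [111.2 607.5] [ 11. 223.] 81.0 z [82. 90. 95.] box [ 67 308   8  76]
pix [467. 326.] 56 ctr [ -19.  -589.5] [62. 19.] 22.7 z [82. 88. 95.] box [463 316  11  20
[... 7027 characters left out ...]
3  14  15]
pix [490. 157.] 41 ctr [106.7 633.7] [27. 13.] 46.5 z [108. 123. 125.] box [486 153  10   8]
pix [476. 185.] 34 ctr [223.7 598.3] [23.  9.] 51.1 z [103. 117. 124.] box [473 179   8  11]
pix [489. 189.] 23 ctr [230.8 633.5] [42.  5.] 84.0 z [119. 122. 125.] box [481 186  17   6]
pix [502. 196.] 36 ctr [235.2 673.9] [16.  6.] 72.9 z [102. 114. 124.] box [497 193  11   6]
pix [268. 246.] 87 ctr [625.2  99.1] [51. 10.] 2.6 z [107. 116. 119.] box [264 237   9  20]
at [625.5  98.5 198.4] yaw 93.3 t 10.0 F [-0.1  0.1  0.2] w 40.0
3.63 -3.16 0.81 0 -0.002 0.031; 3.53 -3.27 0.81 0 0 0.03; 3.43 -3.37 0.81 0 0 0.031; 3.32 -3.48 0.81 0 0 0.03; 3.22 -3.58 0.8 0 0 0.031; 3.1 -3.67 0.81 0 0 0.03
```

View pics/s1.png

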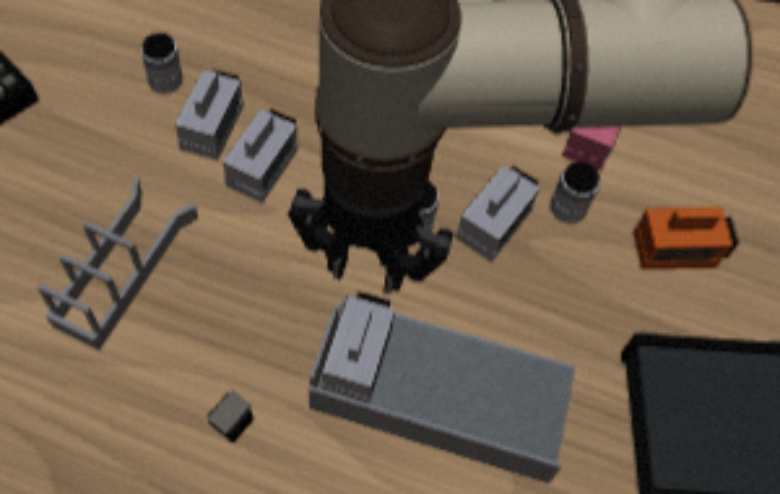

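>>> {"name": "move_arm", "arguments": {
  "deltas": "3.65 -3.15 0.8 0 0 0.031; 3.55 -3.25 0.8 0 0 0.03; 3.4 -3.4 0.8 0 0 0.031; 3.3 -3.5 0.8 0 0 0.03; 3.2 -3.6 0.8 0 0 0.031; 3.1 -3.65 0.8 0 0 0.03; 0 0 0 0 0 0; 0 0 0 0 0 0; 0 0 0 0 0 0",
  "grip": 4.5
}}

```text
clock: 11.12
position: [420.8, -102.9, 151.2]
ee_rot: [0.062, 0.998, -0.0, -0.0]
contact_force: [1.0, 0.4, 0.1]
gripper_width: 44.9
```

```bash
cat >> h.py <<'E'
def near(A,xy,lo=80,hi=95,r=70):
    m=(A[...,2]>lo)&(A[...,2]<hi)&(np.hypot(A[...,0]-xy[0],A[...,1]-xy[1])<r)
    n,l,st,c=cv2.connectedComponentsWithStats(m.astype(np.uint8),connectivity=4)
    for i in range(1,n):
        if st[i,4]<15: continue
        P=A[l==i]; q=cv2.minAreaRect(P[:,:2].astype(np.float32)); print("near",c[i].round(),st[i,4],np.round(q[0],1),np.round(q[1]),round(q[2],1),"z",np.median(P[:,2]).round())
E
python3 - <<'E'
from h import *
p=cam("wrist"); near(world(p),(419,-103)); near(world(p),(386,-188));
rows([419,-103.2,30],82.8)
E
```

```text
near [258. 188.] 816 [ 419.1 -103.3] [10. 50.] 83.1 z 86.0
near [142. 160.] 1075 [ 385.9 -188. ] [50. 11.] 2.4 z 86.0
at [ 420.8 -102.8  151.3] yaw 82.9 t 11.2 F [1.2 0.8 1. ] w 45.1
0.06 -0.02 4.04 0 0 0; 0.06 -0.02 4.04 0 0 0.001; 0.05 -0.02 4.05 0 0 0
```

>>> {"name": "move_arm", "arguments": {
  "deltas": "0.1 -0.05 5 0 0 0; 0 0 3 0 0 0; 0 0 2 0 0 0; 0 0 1.2 0 0 0; 0 0 0.8 0 0 0; 0 0 0 0 0 0"
}}

```text
clock: 11.92
position: [419.3, -103.6, 31.4]
ee_rot: [0.062, 0.998, -0.0, -0.0]
contact_force: [0.5, -0.2, 0.2]
gripper_width: 44.9
```

>>> {"name": "move_arm", "arguments": {
  "deltas": "0 0 0 0 0 0; 0 0 0 0 0 0; 0 0 0 0 0 0; 0 0 0 0 0 0",
  "grip": 0
}}

```text
clock: 12.42
position: [419.8, -103.6, 32.2]
ee_rot: [0.062, 0.998, 0.0, 0.001]
contact_force: [-1.5, 2.2, 5.4]
gripper_width: 9.2
```

>>> {"name": "move_arm", "arguments": {
  "deltas": "0 0 -3 0 0 0; 0 0 -5 0 0 0; 0 0 -4 0 0 0; 0 0 0 0 0 0; 0 0 0 0 0 0"
}}

```text
clock: 13.05
position: [417.3, -103.6, 149.9]
ee_rot: [0.063, 0.998, 0.0, -0.002]
contact_force: [-0.5, 0.1, -3.8]
gripper_width: 9.1
```

```bash

python3 - <<'E'
from h import *
rows([*sh(5.5,-39.5),152],93.3)
E
```

```text
at [ 417.3 -103.6  149.9] yaw 82.8 t 13.1 F [-0.5  0.1 -3.8] w 9.1
-2.44 4.03 -0.04 0 -0.004 -0.026; -2.55 3.96 -0.03 0 0 -0.027; -2.65 3.89 -0.03 0 0 -0.026; -2.75 3.82 -0.03 0 0 -0.026; -2.85 3.75 -0.03 0 0 -0.026; -2.95 3.67 -0.02 0 0 -0.027; -3.05 3.6 -0.03 0 0 -0.026
```

>>> {"name": "move_arm", "arguments": {
  "deltas": "-2.45 4 -2.5 0 0 -0.026; -2.55 3.95 -2 0 0 -0.027; -2.65 3.9 0 0 0 -0.026; -2.75 3.8 0 0 0 -0.026; -2.85 3.75 0 0 0 -0.026; -2.95 3.65 0 0 0 -0.027; -3.05 3.6 0 0 0 -0.026; 0 0 0 0 0 0; 0 0 0 0 0 0; 0 0 0 0 0 0; 0 0 0 0 0 0"
}}

```text
clock: 14.42
position: [623.6, 153.1, 196.6]
ee_rot: [-0.029, 1.0, -0.0, -0.0]
contact_force: [0.1, 0.5, -2.5]
gripper_width: 8.7
```

```bash

python3 - <<'E'
from h import *
p=cam("top"); near(world(p),(625,99),105,125,40)
rows([*sh(5.5,-39.5),68],93.3)
E
```

```text
near [213. 156.] 49 [625.   99.2] [51. 10.] 0.5 z 116.0
at [623.7 153.3 196.9] yaw 93.3 t 14.5 F [-0.1  0.5 -3.7] w 9.0
0.04 0.04 4.3 0 0 0; 0.04 0.04 4.29 0 0 0; 0.05 0.05 4.3 0 0 0
```

>>> {"name": "move_arm", "arguments": {
  "deltas": "0.12 0.1 5 0 0 0; 0 0 5 0 0 0; 0 0 2 0 0 0; 0 0 0.8 0 0 0; 0 0 0.4 0 0 0; 0 0 0.2 0 0 0; 0 0 0 0 0 0; 0 0 0 0 0 0"
}}

```text
clock: 15.48
position: [623.1, 155.0, 63.3]
ee_rot: [-0.029, 1.0, 0.0, 0.001]
contact_force: [0.0, 0.1, -2.9]
gripper_width: 9.1
```

>>> {"name": "move_arm", "arguments": {
  "deltas": "0 0 0.2 0 0 0; 0 0 0 0 0 0; 0 0 0 0 0 0"
}}

```text
clock: 15.85
position: [623.3, 155.2, 62.2]
ee_rot: [-0.03, 1.0, 0.0, 0.001]
contact_force: [-2.3, 1.4, 5.0]
gripper_width: 8.9
```

>>> {"name": "move_arm", "arguments": {
  "deltas": "0 0 0 0 0 0; 0 0 0 0 0 0; 0 0 0 0 0 0; 0 0 -4 0 0 0; 0 0 -5 0 0 0; 0 0 -5 0 0 0; 0 0 0 0 0 0",
  "grip": 3.5
}}

```text
clock: 16.73
position: [625.5, 155.7, 206.1]
ee_rot: [-0.03, 1.0, 0.002, 0.005]
contact_force: [-0.5, -0.1, -1.0]
gripper_width: 35.1
```

```bash

python3 - <<'E'
from h import *
for n in("top","scene"):
    A=world(cam(n)); near(A,(625,130),105,125,90); near(A,(386,-188))
rows([386,-187.9,150],92.4)
E
```

```text
near [213. 156.] 49 [625.1  99.2] [52. 10.] 0.3 z 116.0
near [196. 159.] 56 [621.3 152.7] [51. 10.] 3.6 z 116.0
near [314. 217.] 57 [ 384.8 -187.8] [50. 11.] 3.7 z 85.0
near [268. 246.] 84 [625.3  99.2] [51. 10.] 3.1 z 117.0
near [289. 253.] 78 [622.1 155.3] [52. 10.] 3.4 z 117.0
near [209. 154.] 51 [ 387.4 -186. ] [48. 10.] 2.1 z 84.0
at [622.6 154.9 200.6] yaw 93.4 t 16.8 F [ 0.1 -0.4 -0.4] w 35.0
2.85 -3.65 0.56 0.001 0 0.002; 2.84 -3.65 0.56 0 0 0.002; 2.83 -3.66 0.56 0 0 0.002; 2.82 -3.67 0.56 0 0 0.001; 2.82 -3.67 0.56 0 0 0.002; 2.82 -3.67 0.56 0 0 0.002; 2.81 -3.68 0.57 0 0 0.002; 2.8 -3.69 0.56 0 0 0.002; 2.79 -3.69 0.57 0 0 0.002
```

>>> {"name": "move_arm", "arguments": {
  "deltas": "2.85 -3.65 0.55 0 0 0.002; 2.85 -3.65 0.55 0 0 0.002; 2.85 -3.65 0.55 0 0 0.002; 2.8 -3.65 0.55 0 0 0.002; 2.8 -3.65 0.55 0 0 0.002; 2.8 -3.7 0.55 0 0 0.002; 2.8 -3.7 0.55 0 0 0.002; 2.8 -3.7 0.6 0 0 0.002; 2.8 -3.7 0.6 0 0 0.002; 0 0 0 0 0 0; 0 0 0 0 0 0; 0 0 0 0 0 0",
  "grip": 4.5
}}

```text
clock: 18.32
position: [386.8, -187.5, 149.7]
ee_rot: [-0.021, 1.0, 0.0, -0.0]
contact_force: [0.0, -0.2, -0.0]
gripper_width: 44.6
```

```bash

python3 - <<'E'
from h import *
p=cam("wrist"); near(world(p),(386,-188));near(world(p),(338,-278),68,76)
rows([386,-187.9,30],92.4)
E
```

```text
near [258. 189.] 817 [ 385.9 -188.4] [51.  9.] 2.6 z 86.0
near [143. 121.] 2209 [ 338.  -278.4] [39. 40.] 36.7 z 72.0
at [ 386.9 -187.4  149.8] yaw 92.4 t 18.4 F [-0.  -0.5  0.1] w 44.9
0.03 -0.01 3.99 0 0 0; 0.03 -0.02 4 0 0 0; 0.03 -0.01 3.99 0 0 0
```

>>> {"name": "move_arm", "arguments": {
  "deltas": "0.1 -0.05 5 0 0 0; 0 0 3 0 0 0; 0 0 2 0 0 0; 0 0 1.1 0 0 0; 0 0 0.8 0 0 0; 0 0 0 0 0 0"
}}

```text
clock: 19.12
position: [385.5, -188.5, 31.0]
ee_rot: [-0.021, 1.0, -0.0, -0.0]
contact_force: [0.2, 0.4, 0.3]
gripper_width: 45.1
```

>>> {"name": "move_arm", "arguments": {
  "deltas": "0 0 0 0 0 0; 0 0 0 0 0 0; 0 0 0 0 0 0; 0 0 0 0 0 0",
  "grip": 0
}}

```text
clock: 19.62
position: [385.7, -188.6, 31.5]
ee_rot: [-0.02, 1.0, -0.0, 0.001]
contact_force: [-1.2, 1.5, 3.5]
gripper_width: 8.8
```

>>> {"name": "move_arm", "arguments": {
  "deltas": "0 0 -3 0 0 0; 0 0 -5 0 0 0; 0 0 -5 0 0 0; 0 0 -4 0 0 0; 0 0 0 0 0 0; 0 0 0 0 0 0"
}}

```text
clock: 20.38
position: [383.7, -188.1, 199.2]
ee_rot: [-0.02, 1.0, 0.001, -0.002]
contact_force: [-0.9, -0.3, -4.2]
gripper_width: 9.3
```

```bash

python3 - <<'E'
from h import *
rows([*sh(5.5,15.5),200],93.3)
E
```

```text
at [ 383.7 -188.1  199.2] yaw 92.3 t 20.4 F [-0.9 -0.3 -4.2] w 9.3
-2.51 3.88 -0.01 0.002 -0.004 -0.002; -2.52 3.87 -0.01 0 0 -0.002; -2.53 3.87 -0.01 0 0 -0.001; -2.53 3.86 -0.01 0 0 -0.002; -2.54 3.86 -0.01 0 0 -0.002; -2.55 3.86 -0.01 0 0 -0.002; -2.55 3.85 0 0 0 -0.001; -2.56 3.85 -0.01 0 0 -0.002; -2.57 3.84 0 0 0 -0.002; -2.57 3.83 -0.01 0 0 -0.002
```

>>> {"name": "move_arm", "arguments": {
  "deltas": "-2.5 3.9 0 0 0 -0.002; -2.5 3.9 0 0 0 -0.002; -2.5 3.85 0 0 0 -0.002; -2.55 3.85 0 0 0 -0.002; -2.55 3.85 0 0 0 -0.002; -2.55 3.85 0 0 0 -0.002; -2.55 3.85 0 0 0 -0.001; -2.55 3.85 0 0 0 -0.002; -2.55 3.85 0 0 0 -0.002; -2.55 3.85 0 0 0 -0.002; 0 0 0 0 0 0; 0 0 0 0 0 0"
}}

```text
clock: 21.88
position: [618.1, 208.8, 197.8]
ee_rot: [-0.03, 1.0, -0.001, -0.003]
contact_force: [-0.6, -0.1, -3.9]
gripper_width: 8.9
```

>>> {"name": "move_arm", "arguments": {
  "deltas": "0 0 0 0 0 0; 0 0 0 0 0 0"
}}

```text
clock: 22.12
position: [619.1, 208.6, 201.2]
ee_rot: [-0.029, 1.0, -0.0, -0.0]
contact_force: [-0.2, 0.5, -3.6]
gripper_width: 8.8
```

```bash

python3 - <<'E'
from h import *
print(sh(5.5,16));rows([*sh(5.5,16),68],93.3)
E
```

```text
[619.16985556 209.89007121]
at [619.1 208.6 201.2] yaw 93.4 t 22.1 F [-0.2  0.5 -3.6] w 8.8
0 0.04 4.44 0 0 0; -0.01 0.05 4.44 0 0 0.001; 0 0.04 4.44 0 0 0
```

>>> {"name": "move_arm", "arguments": {
  "deltas": "0 0.13 5.4 0 0 0; 0 0 5 0 0 0; 0 0 2 0 0 0; 0 0 0.8 0 0 0; 0 0 0.4 0 0 0; 0 0 0.3 0 0 0; 0 0 0 0 0 0; 0 0 0 0 0 0"
}}

```text
clock: 23.12
position: [619.7, 211.0, 62.7]
ee_rot: [-0.03, 1.0, 0.0, 0.001]
contact_force: [-0.5, -0.3, -3.2]
gripper_width: 9.0
```

>>> {"name": "move_arm", "arguments": {
  "deltas": "0 -0.06 0.15 0 0 0; 0 0 0.1 0 0 0; 0 0 0 0 0 0; 0 0 0 0 0 0"
}}

```text
clock: 23.62
position: [619.9, 210.7, 61.6]
ee_rot: [-0.03, 1.0, 0.0, 0.001]
contact_force: [-3.8, 1.1, 4.6]
gripper_width: 8.9
```

>>> {"name": "move_arm", "arguments": {
  "deltas": "0 0 0 0 0 0; 0 0 0 0 0 0; 0 0 0 0 0 0; 0 0 -4 0 0 0; 0 0 -5 0 0 0; 0 0 -5 0 0 0; 0 0 0 0 0 0; 0 0 0 0 0 0",
  "grip": 3.5
}}

```text
clock: 24.62
position: [618.9, 210.0, 198.9]
ee_rot: [-0.03, 1.0, 0.0, -0.0]
contact_force: [-0.3, 0.8, -1.5]
gripper_width: 34.7
```

```bash

python3 - <<'E'
from h import *
for n in("top","scene"):
    A=world(cam(n)); near(A,(625,155),105,125,110); near(A,(392,189))
rows([390,187,170],72.4)
E
```

```text
near [213. 156.] 49 [624.7  99.1] [51. 10.] 1.0 z 116.0
near [196. 159.] 56 [621.8 152.9] [50. 10.] 3.4 z 115.0
near [179. 163.] 59 [618.7 208.9] [50. 10.] 4.1 z 116.0
near [195. 234.] 58 [390.3 187.5] [11. 50.] 73.4 z 85.0
near [268. 246.] 83 [625.4  99.2] [51. 10.] 3.1 z 117.0
near [289. 252.] 78 [622.6 155.3] [51. 10.] 3.3 z 116.0
near [310. 259.] 85 [618.9 211.1] [51. 10.] 3.6 z 116.0
at [618.6 209.8 197.6] yaw 93.4 t 24.7 F [-1.   0.7 -0. ] w 34.9
4.59 -0.18 0.57 -0.001 -0.003 0.073; 4.56 -0.52 0.55 0 0 0.074; 4.52 -0.85 0.55 0 0 0.073; 4.44 -1.18 0.55 0 0 0.073; 4.34 -1.5 0.56 0 0 0.074
```

>>> {"name": "move_arm", "arguments": {
  "deltas": "4.6 -0.2 0.55 0 0 0.073; 4.55 -0.5 0.55 0 0 0.074; 4.5 -0.85 0.55 0 0 0.073; 4.45 -1.2 0.55 0 0 0.073; 4.35 -1.5 0.55 0 0 0.074; 0 0 0 0 0 0; 0 0 0 0 0 0; 0 0 0 0 0 0",
  "grip": 4.5
}}

```text
clock: 25.72
position: [391.7, 187.5, 171.7]
ee_rot: [0.153, 0.988, -0.0, -0.0]
contact_force: [0.7, 0.1, 0.5]
gripper_width: 44.8
```

```bash

python3 - <<'E'
from h import *
p=cam("wrist"); A=world(p); near(A,(391,188)); near(A,(332,267),68,76); near(A,(426,99),68,76)
rows([391.9,188.5,30],72.4)
E
```

```text
near [261. 182.] 725 [392.  189.7] [10. 51.] 72.9 z 86.0
near [333.  86.] 2003 [335.3 268.5] [39. 40.] 11.0 z 72.0
near [178. 237.] 1074 [422.1  98.2] [31. 40.] 20.3 z 72.0
at [391.6 187.4 171.7] yaw 72.4 t 25.8 F [0.5 0.4 0. ] w 45.0
0 0.04 4.72 0 0 0; 0 0.04 4.73 0 0 0; 0.01 0.04 4.72 0 0 -0.001
```

>>> {"name": "move_arm", "arguments": {
  "deltas": "0 0.15 5 0 0 0; 0 0 5 0 0 0; 0 0 2 0 0 0; 0 0 1.2 0 0 0; 0 0 0.9 0 0 0; 0 0 0 0 0 0"
}}

```text
clock: 26.52
position: [391.5, 188.7, 30.9]
ee_rot: [0.153, 0.988, -0.0, -0.0]
contact_force: [-0.2, -0.4, 1.2]
gripper_width: 45.1
```

>>> {"name": "move_arm", "arguments": {
  "deltas": "0 0 0 0 0 0; 0 0 0 0 0 0; 0 0 0 0 0 0; 0 0 0 0 0 0",
  "grip": 0
}}

```text
clock: 27.02
position: [391.9, 189.3, 31.7]
ee_rot: [0.153, 0.988, 0.001, 0.001]
contact_force: [-0.7, 1.5, 4.6]
gripper_width: 9.2
```

>>> {"name": "move_arm", "arguments": {
  "deltas": "0 0 -3 0 0 0; 0 0 -5 0 0 0; 0 0 -5 0 0 0; 0 0 -4 0 0 0; 0 0 0 0 0 0; 0 0 0 0 0 0"
}}

```text
clock: 27.78
position: [389.5, 187.4, 198.7]
ee_rot: [0.153, 0.988, -0.002, -0.002]
contact_force: [-0.1, 0.3, -4.8]
gripper_width: 9.0
```

```bash

python3 - <<'E'
from h import *
print(sh(5.5,72));rows([*sh(5.5,72),200],93.3)
E
```

```text
[615.94627005 265.79721294]
at [389.5 187.4 198.7] yaw 72.3 t 27.8 F [-0.1  0.3 -4.8] w 9.0
-3.84 2.87 -0.05 -0.004 -0.004 -0.073; -4.04 2.58 -0.02 0 0 -0.073; -4.22 2.28 -0.02 0 0 -0.073; -4.37 1.96 -0.03 0 0 -0.074; -4.51 1.64 -0.02 0 0 -0.073
```

>>> {"name": "move_arm", "arguments": {
  "deltas": "-3.85 2.85 0 0 0 -0.073; -4.05 2.6 0 0 0 -0.073; -4.2 2.3 0 0 0 -0.073; -4.35 1.95 0 0 0 -0.074; -4.5 1.65 0 0 0 -0.073; 0 0 0 0 0 0; 0 0 0 0 0 0; 0 0 0 0 0 0; 0 0 0 0 0 0"
}}

```text
clock: 28.9
position: [616.7, 267.3, 201.5]
ee_rot: [-0.03, 1.0, 0.0, 0.0]
contact_force: [0.3, -0.3, -4.1]
gripper_width: 8.8
```

```bash

python3 - <<'E'
from h import *
print(sh(5.5,72));rows([*sh(5.5,72),62],93.3)
E
```

```text
[615.94627005 265.79721294]
at [616.7 267.3 201.5] yaw 93.4 t 28.9 F [ 0.3 -0.3 -4.1] w 8.8
0.03 -0.05 4.65 0 0 0; 0.03 -0.05 4.65 0 0 0.001; 0.03 -0.05 4.65 0 0 0
```

>>> {"name": "move_arm", "arguments": {
  "deltas": "0.08 -0.1 5.4 0 0 0; 0 0 5 0 0 0; 0 0 2 0 0 0; 0 0 0.8 0 0 0; 0 0 0.4 0 0 0; 0 0 0.3 0 0 0; 0 0 0 0 0 0; 0 0 0 0 0 0"
}}

```text
clock: 29.9
position: [617.1, 266.6, 62.8]
ee_rot: [-0.029, 1.0, 0.0, 0.001]
contact_force: [0.3, 0.2, -4.1]
gripper_width: 8.9
```

```bash

python3 - <<'E'
from h import *
rows([*sh(5.5,72),61],93.3)
E
```

```text
at [617.1 266.6  62.8] yaw 93.4 t 29.9 F [ 0.3  0.2 -4.1] w 8.9
0.12 -0.07 0.18 0.001 0.001 0.001
```

>>> {"name": "move_arm", "arguments": {
  "deltas": "0.05 -0.05 0.15 0 0 0; 0 0 0.1 0 0 0; 0 0 0 0 0 0; 0 0 0 0 0 0"
}}

```text
clock: 30.4
position: [617.6, 266.6, 62.3]
ee_rot: [-0.03, 1.0, 0.001, 0.002]
contact_force: [-0.8, 0.4, 5.8]
gripper_width: 8.7
```

>>> {"name": "move_arm", "arguments": {
  "deltas": "0 0 0 0 0 0; 0 0 0 0 0 0; 0 0 0 0 0 0; 0 0 -4 0 0 0; 0 0 -5 0 0 0; 0 0 -5 0 0 0; 0 0 0 0 0 0; 0 0 0 0 0 0",
  "grip": 3.5
}}

```text
clock: 31.4
position: [615.7, 265.7, 198.9]
ee_rot: [-0.029, 1.0, 0.0, -0.001]
contact_force: [0.4, -0.3, 0.0]
gripper_width: 35.1
```

```bash

python3 - <<'E'
from h import *
for n in("top","scene"):
    A=world(cam(n)); near(A,(625,185),105,125,140)
    for c in ((333,267),(426,99),(338,-278)): near(A,c,66,76,45)
rows([425,100,150],72.4)
E
```

```text
near [213. 156.] 49 [625.8  99.2] [50. 11.] 0.8 z 116.0
near [196. 159.] 56 [620.4 152.9] [50. 10.] 4.0 z 115.0
near [179. 163.] 60 [619.3 209. ] [52. 11.] 3.3 z 116.0
near [161. 166.] 61 [617.3 265.3] [50. 11.] 3.9 z 116.0
near [175. 255.] 101 [336.9 261.9] [42. 31.] 44.1 z 71.0
near [222. 219.] 129 [425.7  99.3] [37. 43.] 5.1 z 72.0
near [345. 229.] 138 [ 336.4 -278.7] [42. 41.] 81.1 z 72.0
near [268. 246.] 83 [625.7  99.2] [50. 10.] 2.9 z 117.0
near [289. 252.] 77 [622.  155.3] [51. 10.] 3.3 z 117.0
near [310. 259.] 86 [619.2 211. ] [51. 10.] 3.4 z 116.0
near [331. 266.] 91 [617.7 266.8] [50. 10.] 3.9 z 116.0
near [291. 195.] 137 [427.8 102.4] [39. 41.] 28.1 z 71.0
near [190. 138.] 105 [ 338.7 -276.3] [42. 36.] 5.4 z 70.0
at [615.4 265.4 197.5] yaw 93.4 t 31.5 F [-0.2  0.2  0.3] w 35.0
3.33 -2.56 0.81 -0.002 -0.003 0.061; 3.17 -2.76 0.79 0 0 0.061; 2.99 -2.95 0.79 0 0 0.061; 2.81 -3.13 0.79 0 0 0.061; 2.61 -3.3 0.79 0 0 0.061; 2.4 -3.45 0.8 0 0 0.061
```

```bash

python3 - <<'E'
from h import *
rows([426.1,99.3,150],84.75)
E
```

```text
at [615.4 265.4 197.5] yaw 93.4 t 31.5 F [-0.2  0.2  0.3] w 35.0
3.31 -2.58 0.81 -0.002 -0.003 0.025; 3.25 -2.66 0.79 0 0 0.025; 3.18 -2.74 0.79 0 0 0.025; 3.11 -2.82 0.79 0 0 0.025; 3.04 -2.9 0.79 0 0 0.025; 2.96 -2.97 0.8 0 0 0.025
```

>>> {"name": "move_arm", "arguments": {
  "deltas": "3.3 -2.6 0.8 0 0 0.025; 3.25 -2.65 0.8 0 0 0.025; 3.2 -2.75 0.8 0 0 0.025; 3.1 -2.8 0.8 0 0 0.025; 3.05 -2.9 0.8 0 0 0.025; 2.95 -2.95 0.8 0 0 0.025; 0 0 0 0 0 0; 0 0 0 0 0 0; 0 0 0 0 0 0",
  "grip": 7
}}

```text
clock: 32.62
position: [427.9, 100.5, 151.4]
ee_rot: [0.045, 0.999, -0.0, 0.0]
contact_force: [0.1, -0.3, 0.1]
gripper_width: 69.9
```

```bash

python3 - <<'E'
from h import *
p=cam("wrist"); A=world(p); near(A,(426,99),68,76); cv2.imwrite("pics/w5.png",p["pixels"])
rows([426.1,99.3,0],84.75)
Ti=np.linalg.inv(p["T"]@np.linalg.inv(np.array(p["tool_from_camera"])))
L=A@Ti[:3,:3].T+Ti[:3,3]
m=(L[...,2]<0)&(L[...,2]>-200)
print("closest finger tip z", np.nanpercentile(L[m][:,2],[99,99.9]))
E
```

```text
near [257. 184.] 1822 [426.4  99.4] [40. 40.] 31.5 z 72.0
at [427.8 100.5 151.4] yaw 84.8 t 32.7 F [ 0.   0.2 -0.4] w 69.8
0.04 -0.03 3.78 0 0 0; 0.04 -0.03 3.79 0 0 0; 0.04 -0.04 3.78 0 0 0.001; 0.03 -0.03 3.79 0 0 0
closest finger tip z [-40.70973218 -35.42463072]
```

View pics/w5.png

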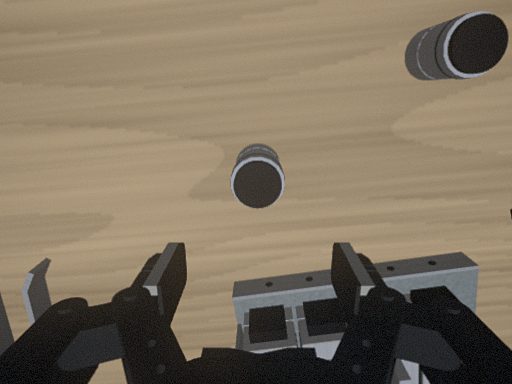

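>>> {"name": "move_arm", "arguments": {
  "deltas": "0.15 -0.12 5 0 0 0; 0 0 5 0 0 0; 0 0 3 0 0 0; 0 0 1.3 0 0 0; 0 0 0.7 0 0 0; 0 0 0 0 0 0"
}}

```text
clock: 33.42
position: [425.7, 99.1, 1.2]
ee_rot: [0.045, 0.999, -0.0, -0.0]
contact_force: [0.4, -0.1, -0.0]
gripper_width: 70.2
```

>>> {"name": "move_arm", "arguments": {
  "deltas": "0 0 0 0 0 0; 0 0 0 0 0 0; 0 0 0 0 0 0; 0 0 0 0 0 0",
  "grip": 3
}}

```text
clock: 33.92
position: [426.1, 99.3, 2.4]
ee_rot: [0.045, 0.999, 0.001, 0.001]
contact_force: [-0.8, 0.3, 6.0]
gripper_width: 44.9
```

>>> {"name": "move_arm", "arguments": {
  "deltas": "0 0 -3 0 0 0; 0 0 -5 0 0 0; 0 0 -5 0 0 0; 0 0 0 0 0 0; 0 0 0 0 0 0"
}}

```text
clock: 34.55
position: [424.0, 98.3, 130.5]
ee_rot: [0.046, 0.999, -0.0, -0.001]
contact_force: [0.1, -0.5, -3.0]
gripper_width: 44.8
```

```bash
cat >> h.py <<'E'
def ln(x,y=0):
    t=np.radians(-5.25); return np.array([615.5,-199.4])+[x*np.cos(t)-y*np.sin(t), x*np.sin(t)+y*np.cos(t)]
E
python3 - <<'E'
from h import *
p=cam("wrist"); cv2.imwrite("pics/w6.png",p["pixels"])
print(ln(-130)); rows([*ln(-130),130],84.75)
E
```

```text
[ 486.04535942 -187.50478957]
at [423.8  98.1 129.9] yaw 84.7 t 34.6 F [-0.9 -0.  -2.5] w 45.0
-1.47 -4.64 0 -0.002 -0.003 0; -1.47 -4.65 0 0 0 0; -1.47 -4.64 0 0 0 0; -1.47 -4.65 0 0 0 0; -1.47 -4.64 -0.01 0 0 0; -1.46 -4.65 0 0 0 0
```

View pics/w6.png

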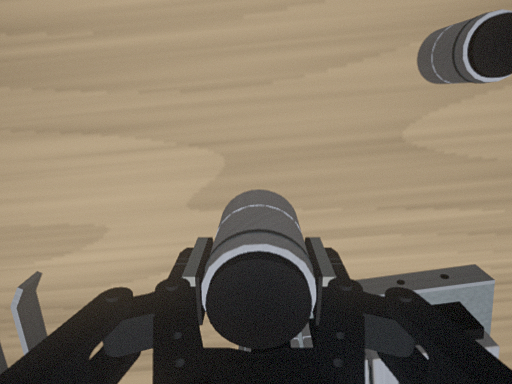

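>>> {"name": "move_arm", "arguments": {
  "deltas": "-1.35 -4.65 0 0 0 0; -1.35 -4.65 0 0 0 0; -1.3 -4.65 0 0 0 0; -1.3 -4.65 0 0 0 0; -1.3 -4.65 0 0 0 0; -1.3 -4.65 0 0 0 0; 0 0 0 0 0 0; 0 0 0 0 0 0; 0 0 0 0 0 0"
}}

```text
clock: 35.72
position: [478.1, -185.3, 130.7]
ee_rot: [0.045, 0.999, 0.0, -0.001]
contact_force: [0.4, 0.9, -2.3]
gripper_width: 44.6
```

```bash

python3 - <<'E'
from h import *
p=cam("wrist"); cv2.imwrite("pics/w7.png",p["pixels"]); A=world(p)
Q=A.reshape(-1,3);Q=Q[~np.isnan(Q[:,2])]; q=Q[(Q[:,0]>500)&(Q[:,0]<740)&(Q[:,1]>-270)&(Q[:,1]<-140)]
t=np.radians(-5.25);c,s=np.cos(t),np.sin(t);L=(q[:,:2]-[615.5,-199.4])@np.array([[c,-s],[s,c]])
k=(q[:,2]>20)&(q[:,2]<33)
for lo in range(-110,80,20):
    m=k&(L[:,0]>lo)&(L[:,0]<lo+20); y=L[m,1]; 
    print(lo,m.sum(),"neg",np.percentile(y[y<0],[2,50,98]).round(1) if (y<0).sum()>5 else "", "pos",np.percentile(y[y>0],[2,50,98]).round(1) if (y>0).sum()>5 else "")
rows([*ln(-140),10],84.75)
E
```

```text
-110 208 neg [-43.2 -38.4 -34.6] pos [36.6 39.4 43.2]
-90 0 neg  pos 
-70 0 neg  pos 
-50 0 neg  pos 
-30 0 neg  pos 
-10 0 neg  pos 
10 0 neg  pos 
30 5 neg  pos 
50 0 neg  pos 
70 0 neg  pos 
at [ 478.3 -185.2  131.1] yaw 84.9 t 35.8 F [-0.4  0.5 -2.2] w 44.7
0.06 -0.05 4.04 0 -0.001 0.001; 0.07 -0.05 4.03 0 0 0; 0.07 -0.06 4.04 0 0 0.001
```

View pics/w7.png

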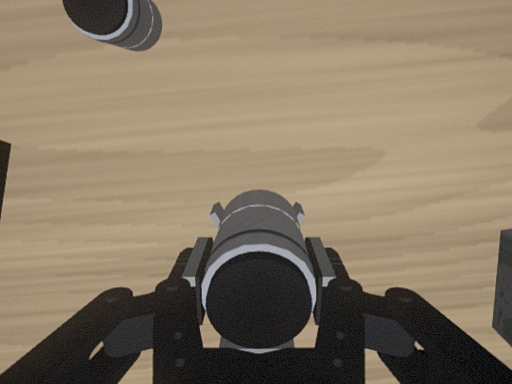

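```bash

python3 - <<'E'
from h import *
for f in ("w1","w2"):
  A=np.load(f"/tmp/{f}.npy")
  Q=A.reshape(-1,3);Q=Q[~np.isnan(Q[:,2])]; q=Q[(Q[:,0]>480)&(Q[:,0]<740)&(Q[:,1]>-270)&(Q[:,1]<-140)]
  t=np.radians(-5.25);c,s=np.cos(t),np.sin(t);L=(q[:,:2]-[615.5,-199.4])@np.array([[c,-s],[s,c]])
  k=(q[:,2]>27)&(q[:,2]<33)
  for lo in range(-120,80,20):
    m=k&(L[:,0]>lo)&(L[:,0]<lo+20); y=L[m,1]; 
    print(lo,m.sum(),"neg",np.percentile(y[y<0],[2,50,98]).round(1) if (y<0).sum()>5 else "", "pos",np.percentile(y[y>0],[2,50,98]).round(1) if (y>0).sum()>5 else "")
  e=(q[:,2]>80); print(np.median(L[e],axis=0))
E
```

```text
-120 36 neg [-43.7 -39.8 -35.6] pos [35.  39.1 42.1]
-100 98 neg [-39.7 -32.6 -27.3] pos [25.7 31.7 38.4]
-80 79 neg [-32.  -29.2 -26.4] pos [26.1 28.7 31.4]
-60 73 neg [-31.7 -29.2 -26.3] pos [25.8 28.4 31.4]
-40 77 neg [-32.3 -29.8 -26.4] pos [25.7 28.5 31.4]
-20 49 neg [-31.6 -29.3 -26.3] pos [25.8 29.  31.5]
0 21 neg [-30.1 -27.7 -26.3] pos 
20 23 neg [-31.6 -28.8 -26.4] pos [25.9 30.5 31.5]
40 12 neg [-28.5 -27.  -26.5] pos 
60 27 neg [-31.5 -28.2 -26.4] pos 
[38.43306514 -0.74956253]
-120 83 neg [-43.1 -38.9 -34.9] pos [35.5 39.6 43.2]
-100 218 neg [-40.1 -31.9 -26.5] pos [26.2 32.3 39.1]
-80 187 neg [-32.4 -28.7 -26.1] pos [25.5 29.2 31.9]
-60 187 neg [-32.8 -28.7 -26.2] pos [25.6 29.2 31.8]
-40 172 neg [-32.8 -29.  -26.2] pos [25.6 29.2 31.8]
-20 120 neg [-32.8 -28.1 -26.1] pos [25.4 29.  31.8]
0 71 neg [-32.6 -28.3 -26.3] pos 
20 31 neg [-32.8 -29.5 -26.2] pos 
40 5 neg  pos 
60 13 neg  pos [27.5 30.4 31.5]
[ -6.2506483  -26.22645303]
```

>>> {"name": "move_arm", "arguments": {
  "deltas": "0.2 -0.16 5 0 0 0; 0 0 4 0 0 0; 0 0 2.5 0 0 0; 0 0 1.1 0 0 0; 0 0 0 0 0 0; 0 0 0 0 0 0"
}}

```text
clock: 36.52
position: [477.7, -187.5, 6.7]
ee_rot: [0.045, 0.999, -0.0, 0.001]
contact_force: [0.4, 0.1, -1.2]
gripper_width: 44.8
```

```bash

python3 - <<'E'
from h import *
rows([*ln(-45),4],84.75)
E
```

```text
at [ 477.7 -187.5    6.7] yaw 84.8 t 36.5 F [ 0.4  0.1 -1.2] w 44.8
-4.67 0.03 0.15 0 0.003 0.001; -4.66 0.04 0.13 0 0 0
```

>>> {"name": "move_arm", "arguments": {
  "deltas": "-2 0.05 0.1 0 0 0; -2 0 0.1 0 0 0; -1.5 0 0 0 0 0; -1.3 0 0 0 0 0; -1.3 0 0 0 0 0; -1.2 0 0 0 0 0; 0 0 0 0 0 0; 0 0 0 0 0 0"
}}

```text
clock: 37.52
position: [568.5, -195.5, 3.2]
ee_rot: [0.046, 0.999, 0.0, -0.001]
contact_force: [-1.5, 0.4, -2.8]
gripper_width: 44.6
```

```bash

python3 - <<'E'
from h import *
rows([*ln(-45),2],84.75)
E
```

```text
at [ 568.5 -195.5    3.2] yaw 84.8 t 37.5 F [-1.5  0.4 -2.8] w 44.6
-0.22 0.04 0.12 0 -0.001 0
```

>>> {"name": "move_arm", "arguments": {
  "deltas": "-0.2 0 0.2 0 0 0; 0 0 0 0 0 0; 0 0 0 0 0 0"
}}

```text
clock: 37.9
position: [569.5, -195.6, 2.5]
ee_rot: [0.046, 0.999, 0.0, -0.001]
contact_force: [-4.6, 1.2, 5.7]
gripper_width: 45.0
```

>>> {"name": "move_arm", "arguments": {
  "deltas": "0 0 0 0 0 0; 0 0 0 0 0 0; 0 0 0 0 0 0; 0 0 -3 0 0 0; 0 0 -4 0 0 0; 0 0 -5 0 0 0; 0 0 -3 0 0 0; 0 0 0 0 0 0; 0 0 0 0 0 0",
  "grip": 7
}}

```text
clock: 39.02
position: [570.5, -195.5, 150.7]
ee_rot: [0.046, 0.999, 0.0, -0.001]
contact_force: [-0.2, 0.3, -0.6]
gripper_width: 70.0
```

```bash

python3 - <<'E'
from h import *
p=cam("top"); near(world(p),(570,-195),60,78,40)
rows([338,-278.4,150],84.75)
E
```

```text
near [305. 163.] 149 [ 567.4 -194.6] [46. 40.] 76.5 z 71.0
at [ 570.3 -195.6  150.1] yaw 84.8 t 39.1 F [0.7 0.4 0. ] w 70.0
4.47 -2.07 0.01 0 -0.003 0; 4.48 -2.07 0 0 0 0; 4.47 -2.08 0 0 0 0; 4.48 -2.07 0 0 0 0; 4.47 -2.08 0 0 0 0
```

>>> {"name": "move_arm", "arguments": {
  "deltas": "4.5 -2.05 0 0 0 0; 4.45 -2.1 0 0 0 0; 4.5 -2.05 0 0 0 0; 4.45 -2.1 0 0 0 0; 4.45 -2.1 0 0 0 0; 0 0 0 0 0 0; 0 0 0 0 0 0; 0 0 0 0 0 0"
}}

```text
clock: 40.08
position: [339.9, -278.8, 151.1]
ee_rot: [0.045, 0.999, 0.0, -0.0]
contact_force: [0.8, 0.8, -0.0]
gripper_width: 69.8
```

```bash

python3 - <<'E'
from h import *
p=cam("wrist"); near(world(p),(338,-278),68,76)
rows([338,-278.4,1],84.75)
E
```

```text
near [259. 183.] 1833 [ 337.4 -278.4] [39. 39.] 84.6 z 72.0
at [ 339.9 -278.8  151.1] yaw 84.8 t 40.1 F [-1.2 -0.  -0.5] w 69.7
0.05 0 3.75 0 -0.001 0; 0.05 0.01 3.75 0 0 0.001; 0.05 0 3.76 0 0 0; 0.05 0.01 3.75 0 0 0.001
```

>>> {"name": "move_arm", "arguments": {
  "deltas": "0.15 0.02 5 0 0 0; 0 0 5 0 0 0; 0 0 3 0 0 0; 0 0 1.3 0 0 0; 0 0 0.7 0 0 0; 0 0 0 0 0 0; 0 0 0 0 0 0"
}}

```text
clock: 41.0
position: [338.6, -278.9, 2.4]
ee_rot: [0.045, 0.999, -0.0, 0.001]
contact_force: [-0.8, 0.1, 0.4]
gripper_width: 69.9
```

>>> {"name": "move_arm", "arguments": {
  "deltas": "0 0 0 0 0 0; 0 0 0 0 0 0; 0 0 0 0 0 0; 0 0 0 0 0 0",
  "grip": 3
}}

```text
clock: 41.5
position: [338.2, -278.8, 2.4]
ee_rot: [0.045, 0.999, -0.0, 0.001]
contact_force: [-0.2, 1.2, 5.2]
gripper_width: 44.8
```

>>> {"name": "move_arm", "arguments": {
  "deltas": "0 0 -3 0 0 0; 0 0 -4 0 0 0; 0 0 -4 0 0 0; 0 0 0 0 0 0; 0 0 0 0 0 0"
}}

```text
clock: 42.12
position: [336.3, -277.9, 110.5]
ee_rot: [0.046, 0.999, 0.001, -0.001]
contact_force: [-0.2, 0.2, -4.4]
gripper_width: 45.0
```

```bash

python3 - <<'E'
from h import *
p=cam("wrist"); cv2.imwrite("pics/w8.png",p["pixels"])
rows([*ln(-140),110],84.75)
E
```

```text
at [ 336.1 -277.9  110. ] yaw 84.7 t 42.2 F [ 0.1 -0.2 -3.1] w 44.8
-3.28 2.59 -0.01 0.002 -0.003 0; -3.27 2.6 0 0 0 0; -3.28 2.59 0 0 0 0; -3.27 2.6 0 0 0 0
```

View pics/w8.png

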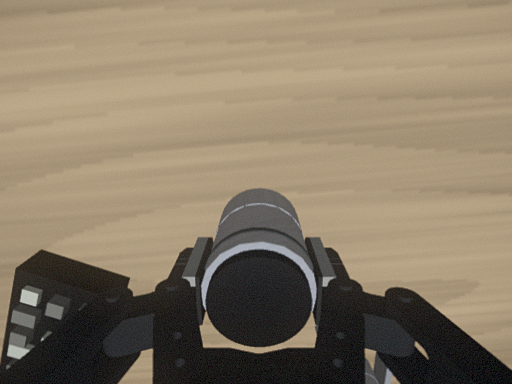

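>>> {"name": "move_arm", "arguments": {
  "deltas": "-3.3 2.6 0 0 0 0; -3.3 2.6 0 0 0 0; -3.25 2.6 0 0 0 0; -3.25 2.6 0 0 0 0; 0 0 0 0 0 0; 0 0 0 0 0 0; 0 0 0 0 0 0"
}}

```text
clock: 43.05
position: [476.1, -187.4, 110.7]
ee_rot: [0.046, 0.999, 0.0, -0.001]
contact_force: [0.3, -0.2, -3.5]
gripper_width: 44.7
```

```bash

python3 - <<'E'
from h import *
rows([*ln(-140),5],84.75)
E
```

```text
at [ 476.1 -187.4  110.7] yaw 84.7 t 43.0 F [ 0.3 -0.2 -3.5] w 44.7
0 0.03 3.52 0 -0.002 0; 0 0.02 3.53 0 0 0; 0 0.03 3.52 0 0 -0.001
```

>>> {"name": "move_arm", "arguments": {
  "deltas": "0 0.08 5 0 0 0; 0 0 3.5 0 0 0; 0 0 1.6 0 0 0; 0 0 0.4 0 0 0; 0 0 0 0 0 0; 0 0 0 0 0 0"
}}

```text
clock: 43.8
position: [478.4, -186.4, 7.6]
ee_rot: [0.046, 0.999, -0.0, 0.001]
contact_force: [-0.2, -0.1, -4.0]
gripper_width: 44.7
```

```bash

python3 - <<'E'
from h import *
rows([*ln(-45),4],84.75,step=15)
E
```

```text
at [ 478.4 -186.4    7.6] yaw 84.8 t 43.8 F [-0.2 -0.1 -4. ] w 44.7
-1.32 -0.01 0.05 0 0.002 0; -1.32 0 0.05 0 0 0; -1.33 -0.01 0.05 0 0 0; -1.32 0 0.05 0 0 0; -1.33 -0.01 0.05 0 0 0; -1.32 0 0.06 0 0 0; -1.33 -0.01 0.05 0 0 0
```

>>> {"name": "move_arm", "arguments": {
  "deltas": "-1.3 -0.05 0.15 0 0 0; -1.3 0 0.1 0 0 0; -1.3 0 0.1 0 0 0; -1.1 0 0 0 0 0; -1 0 0 0 0 0; -1 0 0 0 0 0; -1 0 0 0 0 0; -1 0 0 0 0 0; -0.3 0 0 0 0 0; 0 0 0 0 0 0; 0 0 0 0 0 0"
}}

```text
clock: 45.18
position: [570.6, -195.2, 3.3]
ee_rot: [0.046, 0.999, -0.0, 0.001]
contact_force: [0.8, 0.7, -3.3]
gripper_width: 44.9
```

```bash

python3 - <<'E'
from h import *
p=cam("top"); near(world(p),(590,-195),60,78,60)
rows([*ln(-45),2.4],84.75)
E
```

```text
near [305. 167.] 56 [ 555.1 -191.6] [52. 18.] 77.8 z 70.0
at [ 570.5 -195.2    3.3] yaw 84.8 t 45.2 F [-0.3  0.6 -3. ] w 44.3
-0.02 -0.01 0.09 0 0.001 0.001
```

>>> {"name": "move_arm", "arguments": {
  "deltas": "0 0 0.1 0 0 0; 0 0 0 0 0 0"
}}

```text
clock: 45.48
position: [570.5, -195.2, 2.5]
ee_rot: [0.045, 0.999, -0.0, 0.0]
contact_force: [0.3, 0.4, -0.7]
gripper_width: 45.1
```

>>> {"name": "move_arm", "arguments": {
  "deltas": "0 0 0 0 0 0; 0 0 0 0 0 0; 0 0 0 0 0 0; 0 0 -3 0 0 0; 0 0 -4 0 0 0; 0 0 -5 0 0 0; 0 0 -3 0 0 0; 0 0 0 0 0 0; 0 0 0 0 0 0",
  "grip": 7
}}

```text
clock: 46.6
position: [569.6, -195.0, 151.3]
ee_rot: [0.046, 0.999, 0.0, -0.001]
contact_force: [-0.2, -0.4, -1.2]
gripper_width: 70.0
```

```bash

python3 - <<'E'
from h import *
for n in ("top","scene"):
    p=cam(n); A=world(p); near(A,(590,-195),60,78,60); near(A,(334,267),60,78,60)
    cv2.imwrite(f"pics/{n}9.png",cv2.resize(p["pixels"][110:310,130:430],None,fx=2.6,fy=2.6))
rows([380,200,180],84.75)
E
```

```text
near [305. 160.] 204 [ 578.1 -194.7] [45. 64.] 86.9 z 71.0
near [174. 257.] 170 [332.3 267.4] [43. 44.] 36.2 z 71.0
near [180. 203.] 187 [ 574.4 -192.3] [50. 45.] 25.5 z 70.0
near [171. 216.] 160 [ 622.9 -199.2] [64. 30.] 86.7 z 71.0
near [353. 189.] 163 [338.3 270.7] [42. 43.] 14.1 z 70.0
at [ 569.3 -195.   150.5] yaw 84.8 t 46.7 F [-0.2 -0.4 -0.3] w 69.9
2.5 4.18 -0.32 0 -0.003 0; 2.49 4.18 -0.33 0 0 0; 2.5 4.18 -0.33 0 0 0; 2.49 4.18 -0.33 0 0 0; 2.5 4.18 -0.32 0 0 0; 2.49 4.18 -0.33 0 0 0; 2.5 4.18 -0.32 0 0 0; 2.49 4.18 -0.33 0 0 0; 2.5 4.17 -0.32 0 0 0
```

View pics/scene9.png

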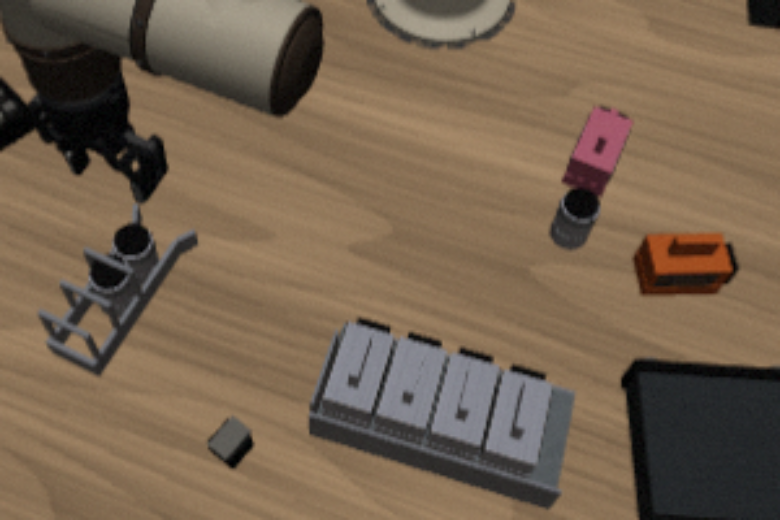

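```bash

python3 - <<'E'
from h import *
rows([335,268.5,150],84.75)
E
```

```text
at [ 569.3 -195.   150.5] yaw 84.8 t 46.7 F [-0.2 -0.4 -0.3] w 69.9
2.51 4 0.01 0 -0.003 0; 2.51 4 0.01 0 0 0; 2.5 4 0.01 0 0 0; 2.51 4 0 0 0 0; 2.5 4 0.01 0 0 0; 2.51 4 0 0 0 0; 2.5 4 0.01 0 0 0; 2.51 4.01 0 0 0 0; 2.5 4 0.01 0 0 0; 2.51 4.01 0 0 0 0; 2.5 4 0.01 0 0 0
```

>>> {"name": "move_arm", "arguments": {
  "deltas": "2.5 4 -0.5 0 0 0; 2.5 4 0 0 0 0; 2.5 4 0 0 0 0; 2.5 4 0 0 0 0; 2.5 4 0 0 0 0; 2.5 4 0 0 0 0; 2.5 4 0 0 0 0; 2.5 4 0 0 0 0; 2.5 4 0 0 0 0; 2.5 4 0 0 0 0; 2.5 4 0.5 0 0 0; 0 0 0 0 0 0"
}}

```text
clock: 48.2
position: [335.1, 269.7, 150.9]
ee_rot: [0.043, 0.999, -0.001, -0.001]
contact_force: [0.1, -0.7, -0.0]
gripper_width: 70.4
```

>>> {"name": "move_arm", "arguments": {
  "deltas": "0 0 0 0 0 0; 0 0 0 0 0 0"
}}

```text
clock: 48.45
position: [336.7, 267.1, 151.7]
ee_rot: [0.046, 0.999, -0.0, -0.0]
contact_force: [0.1, 0.1, 0.4]
gripper_width: 70.1
```

```bash

python3 - <<'E'
from h import *
p=cam("wrist"); near(world(p),(335,268),68,76)
rows([335.5,268.5,1],84.75)
E
```

```text
near [261. 183.] 1815 [334.8 268.6] [39. 40.] 85.1 z 72.0
at [336.8 267.1 151.8] yaw 84.7 t 48.5 F [ 0.6 -0.  -0.1] w 70.0
0.03 0.03 3.77 0 0 0; 0.04 0.04 3.77 0 0 -0.001; 0.03 0.03 3.77 0 0 0; 0.04 0.04 3.77 0 0 0
```

>>> {"name": "move_arm", "arguments": {
  "deltas": "0.18 0.14 5 0 0 0; 0 0 5 0 0 0; 0 0 3 0 0 0; 0 0 1.3 0 0 0; 0 0 0.7 0 0 0; 0 0 0 0 0 0; 0 0 0 0 0 0"
}}

```text
clock: 49.38
position: [335.2, 270.0, 2.7]
ee_rot: [0.046, 0.999, 0.001, 0.0]
contact_force: [0.1, 0.5, 0.3]
gripper_width: 70.2
```

>>> {"name": "move_arm", "arguments": {
  "deltas": "0 0 0 0 0 0; 0 0 0 0 0 0; 0 0 0 0 0 0; 0 0 0 0 0 0",
  "grip": 3
}}

```text
clock: 49.88
position: [335.0, 269.8, 2.8]
ee_rot: [0.045, 0.999, 0.0, 0.0]
contact_force: [-0.0, -2.4, 6.1]
gripper_width: 44.7
```

>>> {"name": "move_arm", "arguments": {
  "deltas": "0 0 -3 0 0 0; 0 0 -5 0 0 0; 0 0 -5 0 0 0; 0 0 0 0 0 0; 0 0 0 0 0 0"
}}

```text
clock: 50.5
position: [333.6, 268.4, 130.8]
ee_rot: [0.046, 0.999, -0.001, -0.001]
contact_force: [0.2, -0.8, -4.1]
gripper_width: 44.9
```

```bash

python3 - <<'E'
from h import *
p=cam("wrist"); cv2.imwrite("pics/w10.png",p["pixels"])
rows([*ln(-145),130],84.75)
E
```

```text
at [333.6 268.2 130.3] yaw 84.7 t 50.5 F [ 0.1 -0.1 -3.9] w 44.9
-1.79 -4.4 0.01 -0.003 -0.002 0; -1.79 -4.4 0 0 0 0; -1.79 -4.4 0 0 0 0; -1.78 -4.4 0 0 0 0; -1.79 -4.4 0.01 0 0 0; -1.78 -4.4 0 0 0 0; -1.79 -4.39 0.01 0 0 0; -1.78 -4.4 0 0 0 0; -1.79 -4.39 0.01 0 0 0; -1.78 -4.4 0 0 0 0
```

View pics/w10.png

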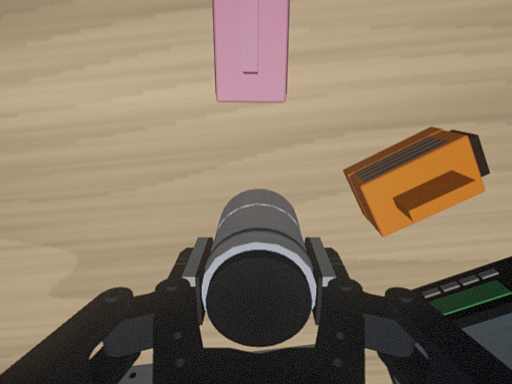

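>>> {"name": "move_arm", "arguments": {
  "deltas": "-1.8 -4.4 0 0 0 0; -1.8 -4.4 0 0 0 0; -1.8 -4.4 0 0 0 0; -1.8 -4.4 0 0 0 0; -1.8 -4.4 0 0 0 0; -1.8 -4.4 0 0 0 0; -1.75 -4.4 0 0 0 0; -1.75 -4.4 0 0 0 0; -1.75 -4.4 0 0 0 0; -1.75 -4.4 0 0 0 0; 0 0 0 0 0 0; 0 0 0 0 0 0"
}}

```text
clock: 52.05
position: [470.4, -184.6, 129.9]
ee_rot: [0.046, 0.999, 0.0, -0.002]
contact_force: [0.7, -0.6, -3.9]
gripper_width: 44.5
```

>>> {"name": "move_arm", "arguments": {
  "deltas": "0 0 0 0 0 0; 0 0 0 0 0 0"
}}

```text
clock: 52.3
position: [471.8, -183.9, 131.9]
ee_rot: [0.045, 0.999, 0.0, -0.0]
contact_force: [0.1, -0.6, -3.1]
gripper_width: 44.5
```

```bash

python3 - <<'E'
from h import *
rows([*ln(-140),6],84.75)
E
```

```text
at [ 471.8 -183.9  131.9] yaw 84.9 t 52.3 F [ 0.1 -0.6 -3.1] w 44.5
-0.15 -0.08 4.2 0 0 0.001; -0.15 -0.08 4.2 0 0 0; -0.16 -0.07 4.19 0 0 0.001
```

>>> {"name": "move_arm", "arguments": {
  "deltas": "-0.3 -0.23 5 0 0 0; 0 0 5 0 0 0; 0 0 2 0 0 0; 0 0 0.5 0 0 0; 0 0 0 0 0 0; 0 0 0 0 0 0"
}}

```text
clock: 53.05
position: [476.0, -187.3, 8.4]
ee_rot: [0.045, 0.999, -0.0, 0.002]
contact_force: [1.2, -0.1, -3.3]
gripper_width: 44.8
```

```bash

python3 - <<'E'
from h import *
rows([*ln(-45),4.5],84.75,step=15)
E
```

```text
at [ 476.  -187.3    8.4] yaw 84.8 t 53.0 F [ 1.2 -0.1 -3.3] w 44.8
-1.36 0.01 0.06 0 0.003 0; -1.36 0.01 0.06 0 0 0; -1.36 0.01 0.05 0 0 0; -1.36 0.01 0.06 0 0 0.001; -1.36 0.01 0.05 0 0 0; -1.35 0.01 0.06 0 0 0; -1.36 0.01 0.05 0 0 0
```

>>> {"name": "move_arm", "arguments": {
  "deltas": "-1.3 0.05 0.15 0 0 0; -1.3 0 0.1 0 0 0; -1.3 0 0.1 0 0 0; -1.1 0 0 0 0 0; -1 0 0 0 0 0; -1 0 0 0 0 0; -1 0 0 0 0 0; -1 0 0 0 0 0; -0.5 0 0 0 0 0; 0 0 0 0 0 0; 0 0 0 0 0 0"
}}

```text
clock: 54.42
position: [567.1, -195.6, 3.0]
ee_rot: [0.046, 0.999, 0.0, -0.003]
contact_force: [-4.9, -0.4, 0.7]
gripper_width: 44.6
```

>>> {"name": "move_arm", "arguments": {
  "deltas": "0 0 0.12 0 0 0; 0 0 0 0 0 0; 0 0 0 0 0 0"
}}

```text
clock: 54.8
position: [567.1, -195.6, 3.0]
ee_rot: [0.046, 0.999, -0.0, -0.003]
contact_force: [-8.0, 0.6, 6.0]
gripper_width: 45.2
```

```bash

python3 - <<'E'
from h import *
rows([*ln(-45),2.4],84.75)
E
```

```text
at [ 567.1 -195.6    3. ] yaw 84.8 t 54.8 F [-8.   0.6  6. ] w 45.2
-0.36 0.07 0.06 0 -0.005 0
```

>>> {"name": "move_arm", "arguments": {
  "deltas": "0 0 0 0 0 0; 0 0 0 0 0 0; 0 0 0 0 0 0; 0 0 -3 0 0 0; 0 0 -4 0 0 0; 0 0 -5 0 0 0; 0 0 -5 0 0 0; 5 0 -3 0 0 0; 5 0 -2 0 0 0; 5 0 0 0 0 0; 0 0 0 0 0 0; 0 0 0 0 0 0",
  "grip": 7
}}

```text
clock: 56.3
position: [420.9, -182.0, 222.9]
ee_rot: [0.045, 0.999, -0.0, 0.001]
contact_force: [0.5, 0.1, 0.8]
gripper_width: 70.0
```

```bash

python3 - <<'E'
from h import *
for n in ("scene","top"):
    p=cam(n); A=world(p); print(n); near(A,(620,-199),60,78,95); near(A,(620,185),105,125,140)
    for o in ("radio","relay","fusebox"): print(o,[np.round(d["point"]) for d in eyes.boxes_of(p,o)[:1]])
    cv2.imwrite(f"pics/{n}11.png",cv2.resize(p["pixels"][120:310,130:430],None,fx=2.6,fy=2.6))
    m=cv2.inRange(A[...,2],1,1) 
p=cam("wrist"); cv2.imwrite("pics/w11.png",p["pixels"]); A=world(p); near(A,(620,-199),60,78,95)
for x in (-47,-1,45): print(ln(x))
t=telemetry.read_state();print(t["position"],t["clock"])
E
```

```text
scene
near [180. 203.] 194 [ 574.7 -193.1] [53. 44.] 2.5 z 71.0
near [171. 216.] 167 [ 627.2 -199. ] [62. 38.] 86.4 z 71.0
near [162. 228.] 145 [ 667.  -203.9] [66. 27.] 85.7 z 72.0
near [268. 246.] 82 [625.1  99. ] [52. 10.] 3.5 z 116.0
near [289. 252.] 78 [622.1 155.3] [50. 10.] 3.4 z 117.0
near [310. 259.] 84 [619. 211.] [51. 10.] 3.9 z 116.0
near [331. 266.] 92 [617.6 266.7] [51. 10.] 4.0 z 116.0
radio [array([559., 477.,  50.])]
relay [array([730.,  -4.,  40.])]
fusebox [array([ 480., -476.,   35.])]
top
near [303. 133.] 37 [ 672.4 -204.7] [37. 13.] 83.0 z 72.0
near [303. 142.] 117 [ 638.6 -195.2] [53. 40.] 83.3 z 70.0
near [213. 156.] 49 [624.8  99.3] [51. 10.] 0.7 z 115.0
near [196. 160.] 58 [621.4 152.9] [50. 10.] 3.0 z 116.0
near [179. 163.] 60 [619.3 208.9] [51. 10.] 3.7 z 115.0
near [161. 166.] 64 [617.4 265.2] [51. 11.] 4.6 z 116.0
radio [array([539., 476.,  52.])]
relay []
fusebox [array([ 463., -479.,   29.])]
near [259. 296.] 1829 [ 581.8 -196.5] [45. 76.] 85.3 z 72.0
near [235. 316.] 50 [ 605.6 -227.9] [2. 6.] 1.4 z 69.0
near [282. 317.] 54 [ 613.3 -170.4] [6. 7.] 85.4 z 70.0
near [258. 342.] 653 [ 644.3 -202.5] [45. 35.] 84.9 z 72.0
near [236. 344.] 42 [ 650.4 -232. ] [6. 3.] 83.0 z 66.0
near [281. 344.] 42 [ 657.3 -176. ] [4. 9.] 42.7 z 66.0
[ 568.6971684  -195.09942392]
[ 614.50419507 -199.30849838]
[ 660.31122174 -203.51757284]
[ 420.26522938 -181.84105791  221.99290603] 56.75
```

View pics/scene11.png

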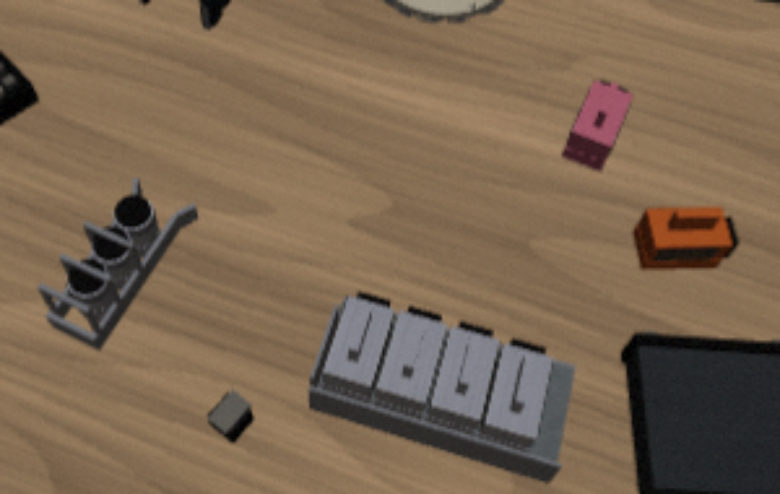

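View pics/w11.png

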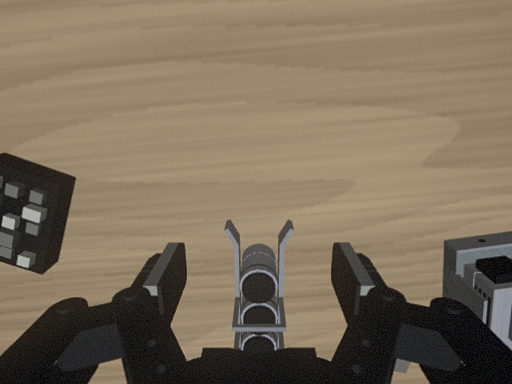

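```bash

python3 - <<'E'
from h import *
t=np.radians(-5.25);c,s=np.cos(t),np.sin(t)
for n in ("wrist","scene"):
    A=world(cam(n)); Q=A.reshape(-1,3);Q=Q[~np.isnan(Q[:,2])]
    L=(Q[:,:2]-[615.5,-199.4])@np.array([[c,-s],[s,c]])
    for x in (-47,-1,45):
        m=(np.hypot(L[:,0]-x,L[:,1])<22)&(Q[:,2]>67)&(Q[:,2]<78)
        if m.sum()<20: continue
        B=np.c_[L[m],np.ones(m.sum())]; k=np.linalg.lstsq(B,Q[m,2],rcond=None)[0]
        print(n,x,m.sum(),"range",np.percentile(L[m],[2,98],axis=0).round(1).tolist(),"tilt",k[:2].round(3),"z",Q[m,2].mean().round(1))
T=np.radians(3.3);c,s=np.cos(T),np.sin(T)
for q in ((625.1,99),(622.1,155.3),(619,211),(617.6,266.7)): print((np.array(q)-O)@np.array([[c,-s],[s,c]]))
E
```

```text
wrist -47 853 range [[-68.0, -18.8], [-31.0, 17.6]] tilt [0.028 0.001] z 72.0
wrist -1 580 range [[-22.3, -18.2], [15.9, 18.4]] tilt [ 0.033 -0.004] z 71.8
wrist 45 412 range [[23.9, -18.8], [44.3, 17.8]] tilt [ 0.086 -0.   ] z 71.7
scene -47 134 range [[-64.8, -17.2], [-28.7, 19.6]] tilt [-0.009 -0.015] z 70.8
scene -1 116 range [[-21.3, -17.7], [17.1, 19.2]] tilt [-0.056 -0.011] z 71.8
scene 45 123 range [[24.5, -18.0], [61.9, 19.4]] tilt [-0.015 -0.065] z 72.0
[  5.03703212 -95.04755813]
[  5.28286139 -38.66822178]
[ 5.39431806 17.11786589]
[ 7.20295582 72.80609471]
```

```bash
python3 -c "
from h import *
print(arm.job_done())"
```

```text
the job is handed in; nothing more can be done
None
```

The job is handed in at about 57 s of the 210 s allowed, with all four grey modules on the shelf and all three cans in the lane. It reported no verdict, so the results below are from my own last camera checks.

- **Modules:** they stand upright in one row with plugs to the front. In the shelf frame they sit at x about 5 to 7 mm and y about -95, -39, 17 and 73 mm. That leaves about 6 mm to the bookend, about 4 mm between neighbours and about 6 to 8 mm to the rear lip. All are square within about 0.01 rad.
- **Cans:** they stand upright one behind the other, centred in the lane at about x = -49, -3 and 43 mm. The nearest is about 36 mm inside the mouth.
- **Left alone:** the radio, relay, fuse box and the pink and orange look-alikes were not touched. The scene camera found the radio, relay and fuse box within about 4 mm of where they started. The network missed the relay in the last top view.

**Disagreements:**
- **TCP:** the fingers really end about 34 mm short of the stated TCP, seen in the wrist camera's depth. My first grip closed on nothing and moved nothing. I then worked about 34 mm lower.
- **Can tilt:** plane fits of the can caps came out between 0 and 0.09 rad and did not agree between cameras. I took this as edge noise from partly hidden caps, because the cap tops all read 71 to 72 mm.
- **Gap to bookend:** the wrist and fixed cameras differed by about 1 to 2 mm on the shelf's position, so the gap figures carry that error.

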